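# Pack away the ink tins in the latched case

### The arm

A 6-joint arm with a two-finger parallel gripper is mounted at the origin on the work surface. World frame = base frame: x ahead of the robot, y to its left, z up, the work surface at z = 0. Lengths are in m, angles in rad, forces in N, time in s.
With the tool pointing down it reaches from about 0.375 to 0.9 m from the base axis. Payload 3.1 kg.
Tool frame: the origin (TCP) lies midway between the tips of the shut fingers; the grasp point (between the pads) lies 19 mm behind it; z points along the fingers, x is the direction in which the jaws open and shut, and the axes are right-handed (so a half turn about z gives the same grasp; the last joint's range is limited). The gripper opens to 85 mm and grips with 20 to 120 N. Pads are 22 mm wide; open, the fingers measure 114 mm over their backs; the gripper's body (76 mm by 85 mm) begins 54 mm behind the grasp point. The pads swing forward as they close: fully open they stand 13 mm farther back than shut.
Start: joints at [-1.397, 0.527, 1.433, -0, 1.181, -0.178], TCP at [0.216, -0.586, 0.231] pointing down, gripper open.
Joint ranges: [-3.08, 3.08], [-0.75, 2.2], [0.22, 2.44], [-1.43, 4.57], [0, 2.65], [-2.85, 2.85]. Speed limits (rad/s): [2.79, 2.79, 3.14, 3.14, 3.14, 3.14].

### API

Orientations are given as a unit quaternion [x, y, z, w].
In Python, from station import * gives the robot as it stands.
- The arm moves only by the tool servo_tool, never from a script. Its argument "targets" is a list of rows, each a list of 6 numbers: the shift along the tool's x, y, z in mm, then the turn, a rotation vector about the tool's x, y, z in degrees. A call has 1 to 10 rows; each row is the pose to reach, as a shift and turn from the pose commanded when the call began, along the tool's axes at that moment; what a row does not reach only later rows make up. A row lasts 1/8 s, in which the tool goes at most 62.5 mm and 10.7 degrees, less where a joint would pass 70% of its speed; a pose out of reach is approached as far as the arm can. A call with a gripper value outside its range is refused whole. "gripper" is the finger opening in mm, from 0 to 85.4, set as the call begins (left out, the last holds). The fingers move at their own pace and stop on an object; "newtons" is the grip in N (left out, the last holds). Time passes only in rows, so rows that repeat a pose let the fingers close. It gives the time, the measured TCP pose, the force and the opening at its end, in the units of the state.
- sense(): the state, without advancing time (a new reading comes with each control period).
- snapshot(name): name is "scene" or "top" or "wrist"; returns a dict with "color" (400x640x3 uint8, red, green, blue), "vfov" (degrees; the focal length in pixels is half the picture's height over the tangent of half this angle, whatever the lens; pixels are square), "cx", "cy" (the principal point, pixels), "D" ([k1, k2, p1, p2, k3] as OpenCV has them; the pictures are not rectified), "R" (3x3) and "t" (3): a world point X has camera coordinates R X + t. Camera axes: x right, y down, z forward; pixel columns grow to the right and rows downward; lengths in m; the calibration is good to about 2 mm. A picture is of the moment at which its call begins. There is no depth.
- sign_off(): hands the job in, once; it reports no verdict.
The state is a dict: "t": time; "q": joint angles; "qd": joint speeds; "tau": joint torques, N m; "tcp_pos": TCP position; "tool_rot": TCP orientation; "force": force on the tool from outside, world axes, zero at the start; "ft_torque": the same for the moment, N m; "finger_gap": opening from 0.0 (shut) to 1.0 (fully open).
Only numpy, scipy, OpenCV 4.12 (cv2) and the standard library are available. Lean on these libraries where they do the work, as an engineer would, in place of code of your own. Each camera call takes 0.05 s, during which the arm holds its last target. There are 200 camera calls.

### The job

Pack up the etching inks: lift the lever of the draw latch on the wooden ink case past centre until its hook drops free of the catch, and open the lid wide. The ink tins on the bench all look alike, so lift each one to feel whether it is full or empty: stand the full ones upright on the floor of the case and put the empty ones in the cardboard scrap box. When every tin is put away shut the lid fully, leave the latch undone, and leave the jars, bottles and other things on the bench alone.

Things in the scene. Friction and masses are not known exactly. Their poses are not given: they have to be found in the camera images.
- case: the ink case: pine box with a hinged lid, 280 mm long (y), 170 mm deep (x), 135 mm tall with its lid shut, fixed to the bench; origin: centre of its underside. Its front, with the latch and the lid's knob, looks along its -x; the hinge runs along the back. Walls 10 mm thick, rim at 110 mm, inner floor at 40 mm, so inside it is 260 x 150 mm and 70 mm deep
- lever (a joint): angle of the latch lever about a level axis along the case's y: 0 fully closed (finger end down along the case's front), growing as the finger end is lifted outward and up, 2.4 at its stop. Pulling the hook's spring past centre needs about 5 N at the finger end and is over near 0.6; the hook comes off the catch by 1.9. The lever has some friction and stays up when left
- lever_pivot (a point): the lever's axis, 12 mm in front of the case's front face, 80 mm above the bench, mid-length of the case
- lever_grip (a point): middle of the lever's flared finger end: a steel plate 26 mm wide (along the case's y), 5 mm thick, 34 mm long, slanting out and down at 40 degrees from upright when closed; its point is then 28 mm in front of the case and 50 mm above the bench. It can be pinched by its two side edges with the tool leaning away from the case, and carried round the pivot
- hook_nose (a point): nose of the latch's sprung steel hook, a strip 11 mm wide that runs up from the lever; when latched it lies behind the lip of the catch, when free it swings out and lies behind the lever's finger end
- catch (a point): the steel catch on the front of the lid, where the hook's nose lies when latched (moves with the lid)
- lid (a joint): angle of the lid about its back hinge: 0 shut, 1.85 at its stop, leaning back past upright. Its hinge is stiff and keeps the lid wherever it is left; moving it takes 2 to 5 N at the knob. Latched, it cannot be opened
- lid_knob (a point): grip point on the lid's dark wooden knob, a round peg 18 mm in diameter that stands 36 mm out from the lid's front edge near the case's +y end; this point is 26 mm out from the lid's edge, on the peg's axis. It can be pinched from above by its two sides (fingers either side along the case's y) and carried round the hinge
- lid_hinge (a point): point on the lid's hinge axis, straight behind the knob, 110 mm above the bench; the axis runs along the case's y, and the knob's point swings round it at a radius of 196 mm
- scrap_box: the scrap box: open cardboard box, 270 mm long (y), 160 mm deep (x), 50 mm tall, walls and floor 5 mm, fixed to the bench; origin: centre of its underside
- tin_1_mid (a point): an ink tin: a plain round press-lid tin of bare metal with a paper band, 60 mm in diameter, 54 mm tall, upright at the start; this point is its centre, half-way up, z along its axis. Between 3 and 5 such tins stand about the bench (absent ones read None); all look the same, but some are full of ink (about 0.38 to 0.52 kg) and some empty (about 0.06 to 0.08 kg), which only lifting tells
- tin_2_mid (a point): an ink tin: a plain round press-lid tin of bare metal with a paper band, 60 mm in diameter, 54 mm tall, upright at the start; this point is its centre, half-way up, z along its axis. Between 3 and 5 such tins stand about the bench (absent ones read None); all look the same, but some are full of ink (about 0.38 to 0.52 kg) and some empty (about 0.06 to 0.08 kg), which only lifting tells
- tin_3_mid (a point): an ink tin: a plain round press-lid tin of bare metal with a paper band, 60 mm in diameter, 54 mm tall, upright at the start; this point is its centre, half-way up, z along its axis. Between 3 and 5 such tins stand about the bench (absent ones read None); all look the same, but some are full of ink (about 0.38 to 0.52 kg) and some empty (about 0.06 to 0.08 kg), which only lifting tells
- tin_4_mid (a point): an ink tin: a plain round press-lid tin of bare metal with a paper band, 60 mm in diameter, 54 mm tall, upright at the start; this point is its centre, half-way up, z along its axis. Between 3 and 5 such tins stand about the bench (absent ones read None); all look the same, but some are full of ink (about 0.38 to 0.52 kg) and some empty (about 0.06 to 0.08 kg), which only lifting tells
- tin_5_mid (a point): an ink tin: a plain round press-lid tin of bare metal with a paper band, 60 mm in diameter, 54 mm tall, upright at the start; this point is its centre, half-way up, z along its axis. Between 3 and 5 such tins stand about the bench (absent ones read None); all look the same, but some are full of ink (about 0.38 to 0.52 kg) and some empty (about 0.06 to 0.08 kg), which only lifting tells
- varnish_jar: amber glass jar with a black cap, 54 mm in diameter, 75 mm tall, loose, not part of the job, to be left alone; origin: centre of its underside
- ink_mug: blue mug without a handle, 62 mm in diameter, 78 mm tall, loose, not part of the job, to be left alone; origin: centre of its underside
- paper_weight: brass paper weight with a knob, 52 mm in diameter, 50 mm tall, loose, not part of the job, to be left alone; origin: centre of its underside
- spirit_bottle: small amber bottle, 60 mm in diameter, 125 mm tall, loose, not part of the job, to be left alone; origin: centre of its underside
- green_bottle: small green bottle, 58 mm in diameter, 115 mm tall, loose, not part of the job, to be left alone; origin: centre of its underside
- salts_jar: clear glass jar with a white cap, 60 mm in diameter, 85 mm tall, loose, not part of the job, to be left alone; origin: centre of its underside
There are look-alikes about, which are no part of the job. What is shaped like the part that bears tin_4_mid but purple is not meant.

How it is judged:
By the outcome, as a careful person would: the job done as asked, in the order asked, and still so for the second after the job is handed in, with the robot touching nothing.
Of tin_1, tin_2, tin_3, tin_4, tin_5 only 3 to 5 are there at a start; the rules pass over those that are not, and their reading is None.
At some moment in a run one of tin_1, tin_2, tin_3, tin_4, tin_5 may be knocked a few centimetres aside while the robot is not near it.
Once in a run the grip may slacken for a moment while it holds something.
It also fails if it takes over 210 s, if anything falls off the work surface, if the arm or the gripper's body presses on something with over 40 N, if the wrist force passes 120 N, or if a joint passes its speed limit or range.

## Working session

There is one attempt and no reset: what is moved stays moved. The work goes in short steps, Python scripts to look and compute and a tool call to move; the robot and the scene stay as the last step left them, time stands still between calls to the robot, and variables do not carry over. Pictures are saved under pics/ and viewed, about 12 in all and at most 16, crops included, and the job is handed in when it is done.

Besides the shell and the picture viewer there is one more tool, called after "Emit:" as name([rows], argument=value, ...), one row to a line, values as JSON. servo_tool: Moves the arm, as the interface text tells. Its arguments: {"type":"object","properties":{"targets":{"type":"array","items":{"type":"array","items":{"type":"number"}}},"gripper":{"type":"number"},"newtons":{"type":"number"}},"required":["targets"]}

```bash
mkdir -p pics; ls; cat > h.py <<'E'
from station import *
import numpy as np, cv2
from scipy.spatial.transform import Rotation as Rn
def K(s):
    f=200/np.tan(np.radians(s["vfov"])/2); return np.array([[f,0,s["cx"]],[0,f,s["cy"]],[0,0,1]])
def ray(s,uv):
    p=cv2.undistortPoints(np.array(uv,float).reshape(-1,1,2),K(s),np.array(s["D"],float)).reshape(-1,2)
    R=np.array(s["R"]);t=np.array(s["t"])
    d=np.c_[p,np.ones(len(p))]@R; return -R.T@t,d
def onz(s,uv,z):
    c,d=ray(s,uv); return c+d*((z-c[2])/d[:,2])[:,None]
def proj(s,X):
    R=np.array(s["R"]);t=np.array(s["t"])
    return cv2.projectPoints(np.array(X,float).reshape(-1,3),cv2.Rodrigues(R)[0],t,K(s),np.array(s["D"],float))[0].reshape(-1,2)
def save(s,n,sc=1,crop=None):
    im=s["color"][:,:,::-1]
    if crop: im=im[crop[1]:crop[3],crop[0]:crop[2]]
    cv2.imwrite("pics/"+n+".png",cv2.resize(im,None,fx=sc,fy=sc,interpolation=cv2.INTER_CUBIC))
def st():
    s=sense(); print({k:np.round(s[k],3).tolist() for k in("t","tcp_pos","tool_rot","force","finger_gap","q")}); return s
def move(pos,rot=None):
    "rotvec/shift in tool axes to reach pos (m), rot (Rotation)"
    s=sense(); R0=Rn.from_quat(s["tool_rot"]); d=R0.inv().apply(np.array(pos)-s["tcp_pos"])*1000
    rv=np.zeros(3) if rot is None else np.degrees((R0.inv()*rot).as_rotvec())
    print("shift",np.round(d,1),"turn",np.round(rv,1))
E
python3 - <<'E'
from h import *
st()
import pickle
for n in("scene","top","wrist"):
    s=snapshot(n); pickle.dump(s,open(n+".pkl","wb")); save(s,n+"0",1.25)
    print(n,s["vfov"],np.round(s["D"],3),np.round(-np.array(s["R"]).T@s["t"],3))
E
```

```text
pics
{'t': 0.0, 'tcp_pos': [0.216, -0.586, 0.23], 'tool_rot': [0.82, -0.572, -0.001, -0.001], 'force': [-0.2, 0.278, 0.375], 'finger_gap': 0.994, 'q': [-1.397, 0.528, 1.434, -0.0, 1.181, -0.178]}
scene 55.54567086080512 [-0.067  0.     0.     0.     0.   ] [1.045 0.322 0.808]
top 47.03616792677427 [-0.121  0.     0.     0.     0.   ] [ 0.53  -0.045  1.147]
wrist 60.970240207685585 [0. 0. 0. 0. 0.] [ 0.289 -0.561  0.374]
```

View pics/top0.png

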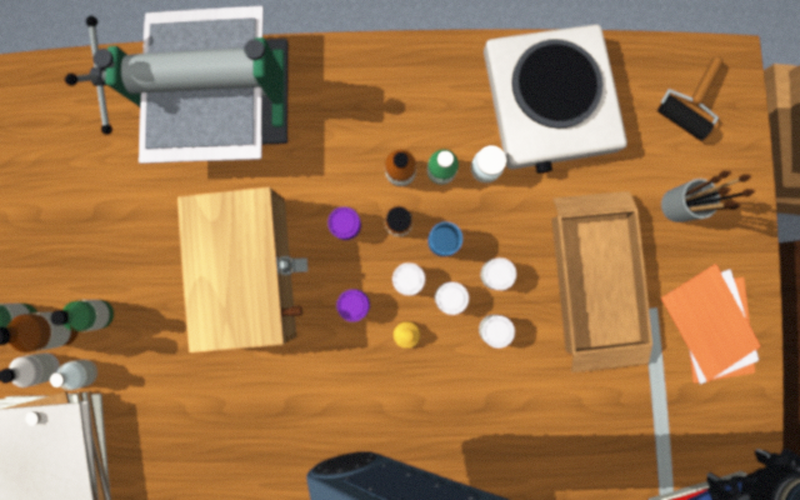

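View pics/scene0.png

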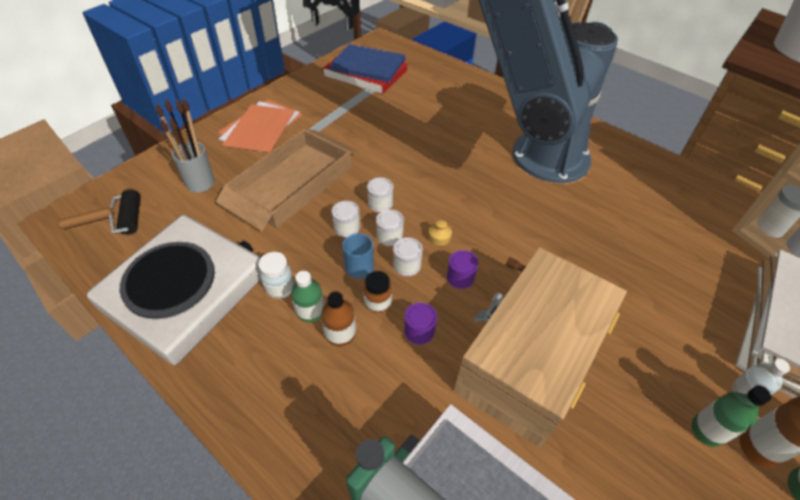

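The top view shows four white tins, at about (409,279), (452,298), (499,274) and (497,331). The case is on the left, with its latch at (292,265) and its knob at (291,311). The scrap box is on the right, around (604,280). Two purple look-alikes stand at (345,223) and (353,305).

```bash
cat >> h.py <<'E'
def tins(s,z=0.054,amin=150,pr=True):
    hsv=cv2.cvtColor(s["color"],cv2.COLOR_RGB2HSV)
    m=cv2.inRange(hsv,(0,0,150),(180,60,255)); m=cv2.morphologyEx(m,cv2.MORPH_OPEN,np.ones((3,3)))
    out=[]
    for c in cv2.findContours(m,cv2.RETR_EXTERNAL,cv2.CHAIN_APPROX_NONE)[0]:
        a=cv2.contourArea(c)
        if amin<a<1500:
            (u,v),r=cv2.minEnclosingCircle(c); M=cv2.moments(c); u2,v2=M["m10"]/a,M["m01"]/a
            X=onz(s,[(u2,v2)],z)[0]; out.append((u2,v2,r,a,*X[:2]))
            if pr: print("blob px",np.round((u2,v2),1),"r",round(r,1),"a",a,"xy",np.round(X[:2],4))
    return out
E
python3 - <<'E'
from h import *
import pickle
s=pickle.load(open("top.pkl","rb"))
tins(s)
f=lambda p,z:np.round(onz(s,np.array(p)/1.25,z),4)[:,:2].tolist()
print("lid",f([(178,197),(270,189),(284,344),(189,351)],.135))
print("knob tip",f([(301,311),(285,311)],.122), "latch",f([(284,265),(307,265)],.07))
print("box rim",f([(555,199),(633,193),(651,358),(574,368)],.05))
print("purple",f([(345,223),(353,305)],.054),"weight",f([(406,335)],.03),"jar",f([(399,220)],.075),"mug",f([(446,239)],.078))
print("bottles",f([(402,160),(445,160)],.12),f([(490,162)],.085))
save(s,"crop1",4,(130,140,260,290)); save(s,"crop2",4,(430,145,530,300))
E
```

```text
blob px [ 53.1 300.8] r 13.1 a 377.0 xy [0.3592 0.6212]
blob px [ 18.3 296.8] r 11.7 a 261.0 xy [0.3677 0.7187]
blob px [526.8 317.6] r 31.7 a 618.0 xy [ 0.2992 -0.5416]
blob px [397.4 264.4] r 14.3 a 546.0 xy [ 0.4387 -0.2259]
blob px [361.2 238.2] r 13.5 a 515.5 xy [ 0.5029 -0.141 ]
blob px [326.7 222.9] r 12.9 a 485.5 xy [ 0.5408 -0.0598]
blob px [398.7 218.9] r 13.9 a 533.0 xy [ 0.5467 -0.2319]
lid [[0.6952, 0.3546], [0.7049, 0.1852], [0.4292, 0.1627], [0.4183, 0.3347]]
knob tip [[0.4862, 0.1338], [0.4867, 0.1626]] latch [[0.5709, 0.174], [0.5701, 0.1303]]
box rim [[0.6889, -0.348], [0.6988, -0.5056], [0.3752, -0.5295], [0.3619, -0.3747]]
purple [[0.6496, 0.059], [0.4929, 0.0462]] weight [[0.4321, -0.0533]] jar [[0.6508, -0.0444]] mug [[0.613, -0.1314]]
bottles [[0.755, -0.0521], [0.7535, -0.13]] [[0.756, -0.2176]]
```

View pics/crop1.png

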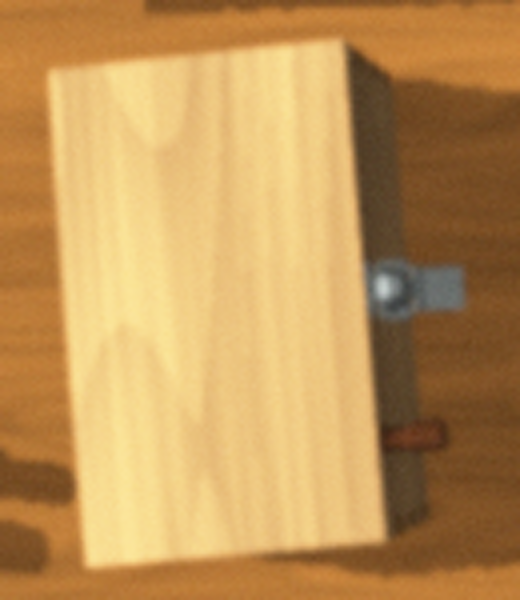

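```bash
cat >> h.py <<'E'
C=np.array([0.562,0.2593,0]); TH=np.radians(4.5)
X=np.array([-np.sin(TH),np.cos(TH),0]); Y=np.array([-np.cos(TH),-np.sin(TH),0]); Z=np.array([0,0,1.])
def cs(x,y,z): return C+x*X+y*Y+z*Z   # case -> world
def tool(lean,xdir=None):  # lean deg away from case (front); tool x along -Y
    l=np.radians(lean); z=-np.cos(l)*Z+np.sin(l)*X; x=-Y
    return Rn.from_matrix(np.c_[x,np.cross(z,x),z])
E
python3 - <<'E'
from h import *
import pickle
s=pickle.load(open("top.pkl","rb"))
f=lambda p,z:np.round(onz(s,np.array(p)/4+[130,140],z),4)[:,:2]
P=f([(50,72),(346,42),(387,541),(87,568)],.135);print(P.tolist(),P.mean(0)); 
for p in((464,288),(425,288)): 
    w=onz(s,np.array([p])/4+[130,140],.037)[0]-C; print("latch tip case",w@X,w@Y)
w=onz(s,np.array([(445,435)])/4+[130,140],.122)[0]-C; print("knob tip case",w@X,w@Y)
G=cs(-.113,0,.05); r=tool(45); z=r.as_matrix()[:,2]
print(G); move(G-.064*z+[0,0,.1],r); print(r.as_matrix().round(2))
E
```

```text
[[0.6943, 0.3543], [0.7065, 0.184], [0.4291, 0.1637], [0.4156, 0.3335]] [0.561375 0.258875]
latch tip case -0.12490356578883098 0.0005518421956341195
latch tip case -0.10121546809237673 -0.001779555470592383
knob tip case -0.12019190178016781 0.08537978441697065
[0.57086588 0.14664834 0.05      ]
shift [-521.2 -574.    36.3] turn [ 38.3 -29.  -70.2]
[[ 1.    0.06 -0.06]
 [ 0.08 -0.7   0.7 ]
 [-0.   -0.71 -0.71]]
```

View pics/crop2.png

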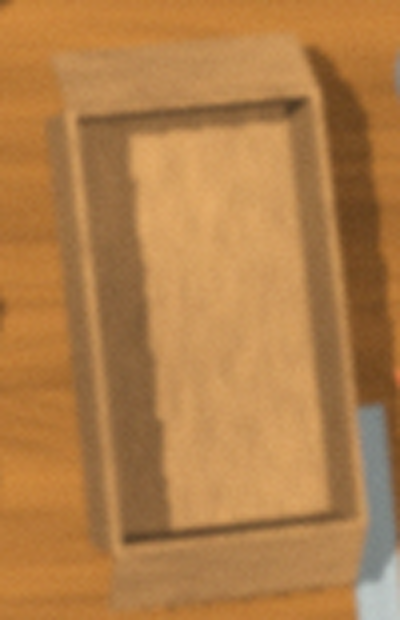

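Emit:
servo_tool([
  [-52,-57,0,4,-3,-7],
  [-104,-115,0,8,-6,-14],
  [-156,-172,0,12,-9,-21],
  [-208,-230,0,15,-12,-28],
  [-260,-287,0,19,-15,-35],
  [-300,-330,0,23,-17,-42],
  [-340,-375,0,27,-20,-49],
  [-380,-420,0,31,-23,-56],
  [-420,-460,0,35,-26,-63],
  [-460,-505,10,38,-29,-70],
], gripper=50)

```text
t: 1.4
tcp_pos: [0.5051, -0.0309, 0.226]
tool_rot: [0.924, 0.036, -0.016, -0.38]
force: [0.5, -1.1, -0.1]
finger_gap: 0.585
```

```bash
python3 - <<'E'
from h import *
st()
G=cs(-.113,0,.05); r=tool(45); z=r.as_matrix()[:,2]
move(G-.064*z+[0,0,.04],r);move(G-.064*z,r);move(G+.016*z,r)
E
```

```text
{'t': 1.4, 'tcp_pos': [0.505, -0.031, 0.226], 'tool_rot': [0.924, 0.036, -0.016, -0.38], 'force': [0.533, -1.142, -0.139], 'finger_gap': 0.585, 'q': [-0.624, 0.58, 1.646, 0.568, 1.499, -0.917]}
shift [ 79.7 -26.2 153.5] turn [ 0.3  0.1 -0.1]
shift [ 79.8   2.  181.9] turn [ 0.3  0.1 -0.1]
shift [ 79.9   1.6 261.9] turn [ 0.3  0.1 -0.1]
```

Emit:
servo_tool([
  [30,-10,50,0,0,0],
  [60,-26,100,0,0,0],
  [80,-26,153,0,0,0],
  [80,2,182,0,0,0],
  [80,2,215,0,0,0],
  [80,2,215,0,0,0],
])

```text
t: 2.15
tcp_pos: [0.5699, 0.1248, 0.0698]
tool_rot: [0.924, 0.034, -0.019, -0.381]
force: [-0.2, 0.2, -0.3]
finger_gap: 0.584
```

```bash
python3 - <<'E'
from h import *
st()
G=cs(-.113,0,.05); r=tool(45); z=r.as_matrix()[:,2]
move(G+.016*z,r)
a=snapshot("wrist");b=snapshot("top"); cv2.imwrite("pics/w1.png",np.hstack([cv2.resize(a["color"],(400,250)),cv2.resize(b["color"][100:300,100:420],(400,250))])[:,:,::-1])
E
```

```text
{'t': 2.15, 'tcp_pos': [0.57, 0.125, 0.07], 'tool_rot': [0.924, 0.034, -0.019, -0.381], 'force': [-0.155, 0.184, -0.251], 'finger_gap': 0.584, 'q': [-0.329, 0.849, 1.653, 0.779, 1.16, -0.92]}
shift [ 2.9 -1.5 45.3] turn [ 0.2  0.4 -0.4]
```

View pics/w1.png

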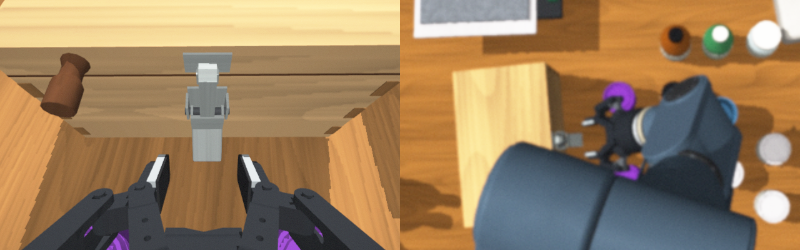

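The wrist view shows the lever finger at (207,140), centred between the open fingers.

Emit:
servo_tool([
  [2,-1,20,0,0,0],
  [2,-1,45,0,0,0],
  [2,-1,45,0,0,0],
])

```text
t: 2.62
tcp_pos: [0.5695, 0.1575, 0.039]
tool_rot: [0.924, 0.034, -0.019, -0.38]
force: [-0.4, -0.3, 0.8]
finger_gap: 0.586
```

Emit:
servo_tool([
  [0,0,0,0,0,0],
  [0,0,0,0,0,0],
  [0,0,0,0,0,0],
  [0,0,0,0,0,0],
  [0,0,0,0,0,0],
  [0,0,0,0,0,0],
], gripper=10, newtons=50)

```text
t: 3.38
tcp_pos: [0.5706, 0.1554, 0.0404]
tool_rot: [0.924, 0.034, -0.017, -0.38]
force: [-4.4, -3.1, 2.2]
finger_gap: 0.285
```

```bash
cat >> h.py <<'E'
def rows(wps):
    "wps: list of (pos,Rotation) -> rows relative to current pose"
    s=sense(); R0=Rn.from_quat(s["tool_rot"])
    out=[[*np.round(R0.inv().apply(np.array(p)-s["tcp_pos"])*1000).astype(int).tolist(),*np.round(np.degrees((R0.inv()*r).as_rotvec())).astype(int).tolist()] for p,r in wps]
    print(out)
E
python3 - <<'E'
from h import *
s=st()
save(snapshot("wrist"),"w2",1)
# arc from current TCP about pivot
P=cs(-.097,0,.08); 
t0=np.array(s["tcp_pos"]); R0=Rn.from_quat(s["tool_rot"]); z0=R0.as_matrix()[:,2]
g0=t0-.016*z0; print("grip case",(g0-C)@X,(g0-C)@Y,g0[2])
w=[]
for i in range(1,15):
    th=i*.16; tilt=min(i*.16*.45,np.radians(50))
    g=P+Rn.from_rotvec(Y*th).apply(g0-P); 
    if i==1: print("chk",(g-g0).round(3))
    r=Rn.from_rotvec(Y*tilt)*R0; w.append((g+.016*r.as_matrix()[:,2],r))
rows(w)
E
```

```text
{'t': 3.375, 'tcp_pos': [0.571, 0.155, 0.04], 'tool_rot': [0.924, 0.034, -0.017, -0.38], 'force': [-4.41, -3.118, 2.193], 'finger_gap': 0.285, 'q': [-0.279, 0.897, 1.663, 0.833, 1.096, -0.946]}
grip case -0.11555715641914065 -0.0004985126239253095 0.0517773740697276
chk [ 0.    -0.004  0.003]
[[0, 2, -5, -4, 0, 0], [0, 3, -11, -8, 0, 0], [0, 3, -16, -12, 0, 0], [0, 2, -22, -17, 0, 0], [0, 1, -27, -21, 0, 0], [0, -2, -32, -25, 0, 0], [0, -5, -36, -29, 0, 0], [0, -8, -39, -33, 0, 0], [0, -12, -42, -37, 0, 0], [0, -16, -44, -41, 0, 0], [0, -21, -46, -45, 0, 0], [0, -26, -46, -50, 0, 0], [0, -31, -45, -50, 0, 0], [0, -36, -43, -50, 0, 0]]
```

Emit:
servo_tool([
  [0,2,-5,-4,0,0],
  [0,3,-11,-8,0,0],
  [0,3,-16,-12,0,0],
  [0,2,-22,-17,0,0],
  [0,1,-27,-21,0,0],
  [0,-2,-32,-25,0,0],
  [0,-5,-36,-29,0,0],
])

```text
t: 4.3
tcp_pos: [0.5721, 0.1352, 0.068]
tool_rot: [0.99, 0.037, -0.008, -0.136]
force: [-1.4, 6.0, -10.6]
finger_gap: 0.285
```

```bash
python3 - <<'E'
from h import *
s=st()
save(snapshot("wrist"),"w2",1)
P=cs(-.097,0,.08); t0=np.array(s["tcp_pos"]); R0=Rn.from_quat(s["tool_rot"]); z0=R0.as_matrix()[:,2]
g0=t0-.016*z0; v=g0-P; print("rel out,up",-(v@X),v[2], "lever",np.arctan2(-(v@X),-v[2])-np.arctan2(16,30))
w=[]
for i in range(1,9):
    th=i*.16; tilt=min(i*.16*.35,np.radians(20))
    g=P+Rn.from_rotvec(Y*th).apply(v/np.linalg.norm(v)*.034)
    r=Rn.from_rotvec(Y*tilt)*R0; w.append((g+.016*r.as_matrix()[:,2],r))
rows(w)
E
```

```text
{'t': 4.3, 'tcp_pos': [0.572, 0.135, 0.068], 'tool_rot': [0.99, 0.037, -0.008, -0.136], 'force': [-1.411, 6.024, -10.64], 'finger_gap': 0.285, 'q': [-0.096, 0.718, 1.669, 0.363, 0.843, -0.425]}
rel out,up 0.0318250368960232 0.0034032692740256637 lever 1.1873710020432586
[[0, 1, -5, -3, 0, 0], [0, -1, -9, -6, 0, 0], [0, -4, -13, -9, 0, 0], [0, -7, -17, -13, 0, 0], [0, -11, -19, -16, 0, 0], [0, -16, -21, -19, 0, 0], [0, -21, -22, -20, 0, 0], [0, -26, -22, -20, 0, 0]]
```

View pics/w2.png

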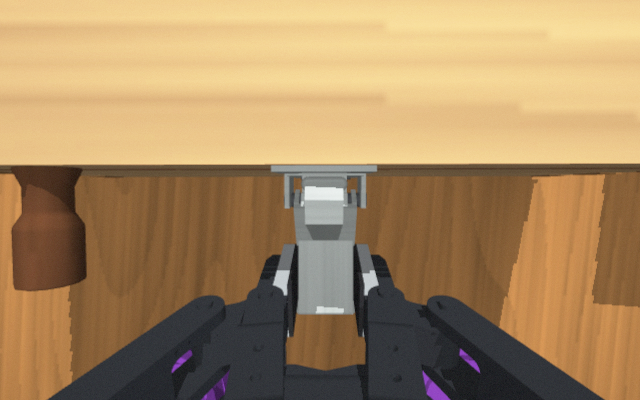

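The lever is now level and still pinched by the finger end at (327,275). I'll carry on round the arc.

Emit:
servo_tool([
  [0,1,-5,-3,0,0],
  [0,-1,-9,-6,0,0],
  [0,-4,-13,-9,0,0],
  [0,-7,-17,-13,0,0],
  [0,-11,-19,-16,0,0],
  [0,-16,-21,-19,0,0],
  [0,-21,-22,-20,0,0],
  [0,-26,-22,-20,0,0],
])

```text
t: 5.35
tcp_pos: [0.571, 0.1504, 0.0968]
tool_rot: [0.998, 0.039, -0.003, 0.04]
force: [1.7, -5.1, -7.6]
finger_gap: 0.274
```

```bash
python3 - <<'E'
from h import *
s=st()
save(snapshot("wrist"),"w3",1)
P=cs(-.097,0,.08); t0=np.array(s["tcp_pos"]); R0=Rn.from_quat(s["tool_rot"]); z0=R0.as_matrix()[:,2]
g0=t0-.016*z0; v=g0-P; print("rel out,up",-(v@X),v[2], "lever",np.arctan2(-(v@X),-v[2])-np.arctan2(16,30))
E
```

```text
{'t': 5.35, 'tcp_pos': [0.571, 0.15, 0.097], 'tool_rot': [0.998, 0.039, -0.003, 0.04], 'force': [1.655, -5.118, -7.556], 'finger_gap': 0.274, 'q': [0.109, 0.67, 1.613, -0.103, 0.872, 0.098]}
rel out,up 0.010995242953656116 0.03274398542543036 lever 2.327671560090145
```

View pics/w3.png

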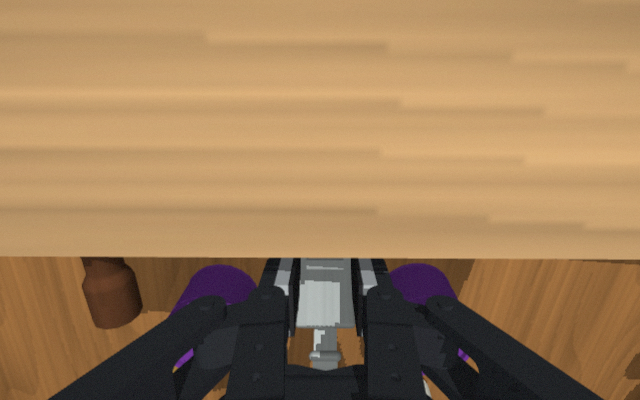

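Emit:
servo_tool([
  [0,0,0,0,0,0],
  [0,0,0,0,0,0],
  [0,0,-40,0,0,0],
  [0,0,-90,0,0,0],
  [0,0,-90,0,0,0],
], gripper=45)

```text
t: 6.02
tcp_pos: [0.5755, 0.1609, 0.1922]
tool_rot: [0.999, 0.038, 0.005, 0.037]
force: [0.5, 0.7, -0.3]
finger_gap: 0.525
```

```bash
python3 - <<'E'
from h import *
st()
Kp=cs(-.111,.085,.122); print(Kp)
move(Kp+[0,0,.05],tool(0)); move(Kp+[0,0,-.012],tool(0))
a=snapshot("wrist"); save(a,"w4",1)
b=snapshot("scene"); print(proj(a,[cs(-.111,.085,h) for h in(.110,.122,.13)]),proj(a,[cs(-.121,.085,.122)]))
cv2.imwrite("pics/w4.png",np.hstack([cv2.resize(a["color"],(400,250)),cv2.resize(b["color"][180:340,320:512],(300,250))])[:,:,::-1])
E
```

```text
{'t': 6.025, 'tcp_pos': [0.576, 0.161, 0.192], 'tool_rot': [0.999, 0.038, 0.005, 0.037], 'force': [0.503, 0.737, -0.314], 'finger_gap': 0.525, 'q': [0.123, 0.541, 1.537, -0.085, 1.061, 0.089]}
[0.48597099 0.14197315 0.122     ]
shift [-90.9  10.6  20.4] turn [ 4.2 -0.4 -0.2]
shift [-91.3   6.   82.2] turn [ 4.2 -0.4 -0.2]
[[195.46214469 209.94852162]
 [189.27661533 217.23796645]
 [184.80736548 222.50476775]] [[191.48613051 230.44840334]]
```

View pics/w4.png

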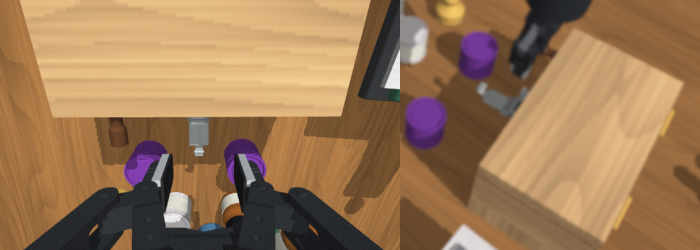

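The wrist view shows the hook hanging free at (199,150). The knob's pixel, about (189,213), matches my model's projection.

Emit:
servo_tool([
  [-45,5,0,2,0,0],
  [-91,10,10,4,0,0],
  [-91,10,30,4,0,0],
  [-91,7,60,4,0,0],
  [-91,6,82,4,0,0],
  [-91,6,82,4,0,0],
])

```text
t: 6.88
tcp_pos: [0.4793, 0.1405, 0.1039]
tool_rot: [0.999, 0.037, -0.005, 0.003]
force: [0.4, -0.2, -0.5]
finger_gap: 0.526
```

Emit:
servo_tool([
  [0,0,0,0,0,0],
  [0,0,0,0,0,0],
  [0,0,0,0,0,0],
  [0,0,0,0,0,0],
  [0,0,0,0,0,0],
], gripper=5, newtons=50)

```text
t: 7.5
tcp_pos: [0.4865, 0.1412, 0.1079]
tool_rot: [0.999, 0.037, 0.003, 0.002]
force: [6.5, 1.7, -4.5]
finger_gap: 0.191
```

```bash
python3 - <<'E'
from h import *
s=st()
H=cs(.085,.085,.110)
t0=np.array(s["tcp_pos"]); R0=Rn.from_quat(s["tool_rot"]); 
off=.015
g0=t0-off*R0.as_matrix()[:,2]; v=g0-H; print("knob rel",v@X,v@Y,v[2])
w=[]
for i in range(1,20):
    th=i*.095; tilt=min(th*.45,np.radians(35))
    g=H+Rn.from_rotvec(Y*th).apply(v); r=Rn.from_rotvec(Y*tilt)*R0; w.append((g+off*r.as_matrix()[:,2],r))
rows(w)
E
```

```text
{'t': 7.5, 'tcp_pos': [0.486, 0.141, 0.108], 'tool_rot': [0.999, 0.037, 0.003, 0.002], 'force': [6.465, 1.722, -4.5], 'finger_gap': 0.191, 'q': [0.065, 0.563, 1.842, -0.007, 0.73, -0.005]}
knob rel -0.1966951608267624 -0.0003495781359993248 0.012866183086001431
[[0, -1, -19, -2, 0, 0], [0, -5, -37, -5, 0, 0], [0, -9, -55, -7, 0, 0], [0, -16, -72, -10, 0, 0], [1, -24, -89, -12, 0, 0], [1, -34, -105, -15, 0, 0], [1, -45, -120, -17, 0, 0], [1, -57, -133, -20, 0, 0], [1, -71, -145, -22, 0, 0], [1, -86, -156, -24, 0, 0], [1, -101, -166, -27, 0, 0], [1, -118, -174, -29, 0, 0], [1, -135, -180, -32, 0, 0], [1, -153, -185, -34, 0, 0], [1, -171, -187, -35, 0, 0], [1, -190, -188, -35, 0, 0], [0, -209, -187, -35, 0, 0], [0, -227, -184, -35, 0, 0], [0, -245, -179, -35, 0, 0]]
```

Emit:
servo_tool([
  [0,0,-10,-1,0,0],
  [0,-1,-19,-2,0,0],
  [0,-5,-37,-5,0,0],
  [0,-9,-55,-7,0,0],
  [0,-16,-72,-10,0,0],
  [1,-24,-89,-12,0,0],
  [1,-34,-105,-15,0,0],
  [1,-45,-120,-17,0,0],
  [1,-57,-133,-20,0,0],
  [1,-71,-145,-22,0,0],
])

```text
t: 8.75
tcp_pos: [0.4807, 0.2134, 0.2522]
tool_rot: [0.98, 0.038, 0.009, 0.193]
force: [8.1, 1.2, -8.5]
finger_gap: 0.187
```

```bash
python3 - <<'E'
from h import *
s=st()
H=cs(.085,.085,.110)
t0=np.array(s["tcp_pos"]); R0=Rn.from_quat(s["tool_rot"]); 
off=.015
g0=t0-off*R0.as_matrix()[:,2]; v=g0-H; print("knob rel",v@X,v@Y,v[2],np.hypot(v@X,v[2]),np.arctan2(v[2],-(v@X)))
w=[]
for i in range(1,11):
    th=i*.095; tilt=min(th*.45,np.radians(14))
    g=H+Rn.from_rotvec(Y*th).apply(v); r=Rn.from_rotvec(Y*tilt)*R0; w.append((g+off*r.as_matrix()[:,2],r))
rows(w)
E
```

```text
{'t': 8.75, 'tcp_pos': [0.481, 0.213, 0.252], 'tool_rot': [0.98, 0.038, 0.009, 0.193], 'force': [8.136, 1.193, -8.454], 'finger_gap': 0.187, 'q': [0.41, 0.458, 1.568, -0.387, 1.268, 0.478]}
knob rel -0.11870355408589744 -0.00033973141330800915 0.15610261151047555 0.19610853901096206 0.920659678731742
[[0, -10, -16, -2, 0, 0], [0, -21, -30, -5, 0, 0], [0, -33, -44, -7, 0, 0], [0, -46, -56, -10, 0, 0], [0, -61, -67, -12, 0, 0], [0, -77, -76, -14, 0, 0], [0, -94, -84, -14, 0, 0], [0, -111, -90, -14, 0, 0], [0, -129, -94, -14, 0, 0], [0, -148, -96, -14, 0, 0]]
```

Emit:
servo_tool([
  [0,-10,-16,-2,0,0],
  [0,-21,-30,-5,0,0],
  [0,-33,-44,-7,0,0],
  [0,-46,-56,-10,0,0],
  [0,-61,-67,-12,0,0],
  [0,-77,-76,-14,0,0],
  [0,-94,-84,-14,0,0],
  [0,-111,-90,-14,0,0],
  [0,-129,-94,-14,0,0],
  [0,-144,-96,-14,0,0],
])

```text
t: 10.0
tcp_pos: [0.4659, 0.3748, 0.2887]
tool_rot: [0.946, 0.034, 0.01, 0.322]
force: [6.3, -41.5, 5.5]
finger_gap: 0.059
```

Emit:
servo_tool([
  [0,0,0,0,0,0],
  [0,0,0,0,0,0],
  [0,0,-30,0,0,0],
  [0,0,-80,0,0,0],
  [0,0,-80,0,0,0],
], gripper=50)

```text
t: 10.62
tcp_pos: [0.4622, 0.4323, 0.3531]
tool_rot: [0.951, 0.037, 0.013, 0.308]
force: [-0.9, -0.4, 0.2]
finger_gap: 0.585
```

```bash
python3 - <<'E'
from h import *
st()
b=snapshot("scene"); cv2.imwrite("pics/s5.png",b["color"][:,:,::-1])
E
```

```text
{'t': 10.625, 'tcp_pos': [0.462, 0.432, 0.353], 'tool_rot': [0.951, 0.037, 0.013, 0.308], 'force': [-0.912, -0.35, 0.187], 'finger_gap': 0.585, 'q': [0.786, 0.666, 0.98, -0.491, 1.894, 0.646]}
```

View pics/s5.png

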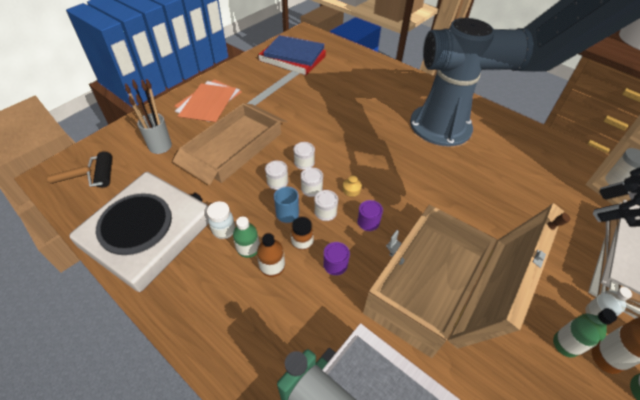

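The scene view shows the lid wide open at (520,265) and the lever standing up at (393,238). All four tins are still in place. Next I'll go to tin A.

```bash
cat >> h.py <<'E'
def down(phi):
    p=np.radians(phi); x=np.array([np.cos(p),np.sin(p),0]); z=-Z
    return Rn.from_matrix(np.c_[x,np.cross(z,x),z])
E
python3 - <<'E'
from h import *
rows([((.45,.2,.38),down(0)),((.45,0,.30),down(-20)),((.4387,-.2259,.17),down(-40))])
b=snapshot("top");t=tins(b)
E
```

```text
[[-30, 202, 112, 36, -1, 4], [-45, 316, 294, 36, -8, 24], [-73, 421, 531, 34, -14, 43]]
blob px [ 78.6 334.7] r 22.9 a 164.5 xy [0.2765 0.555 ]
blob px [ 53.7 301.1] r 13.8 a 399.0 xy [0.3586 0.6196]
blob px [529.6 344.8] r 58.1 a 1215.0 xy [ 0.232  -0.5482]
blob px [397.4 264.4] r 14.3 a 546.0 xy [ 0.4387 -0.2259]
blob px [361.2 238.2] r 13.5 a 515.5 xy [ 0.5028 -0.1411]
blob px [326.6 222.9] r 13.0 a 487.5 xy [ 0.5408 -0.0598]
blob px [398.7 218.9] r 13.9 a 537.0 xy [ 0.5467 -0.2318]
```

Emit:
servo_tool([
  [-8,50,20,9,0,1],
  [-15,101,50,18,0,2],
  [-22,152,80,27,0,3],
  [-30,202,112,36,-1,4],
  [-34,230,157,36,-3,9],
  [-38,259,203,36,-5,14],
  [-41,287,248,36,-6,19],
  [-45,316,294,36,-8,24],
  [-54,351,350,35,-10,30],
  [-62,386,405,35,-12,36],
], gripper=85, newtons=40)

```text
t: 11.98
tcp_pos: [0.4398, -0.1193, 0.2531]
tool_rot: [0.958, -0.286, -0.004, 0.0]
force: [0.9, 0.3, 0.9]
finger_gap: 0.993
```

```bash
python3 - <<'E'
from h import *
st(); move((.4387,-.2259,.15),down(-40)); move((.4387,-.2259,.006),down(-40))
a=snapshot("wrist"); t=tins(a,amin=500); print(proj(a,[(.4387,-.2259,.054)]))
save(a,"w6",.9)
E
```

```text
{'t': 11.975, 'tcp_pos': [0.44, -0.119, 0.253], 'tool_rot': [0.958, -0.286, -0.004, 0.0], 'force': [0.947, 0.262, 0.902], 'finger_gap': 0.993, 'q': [-0.509, 0.273, 1.808, -0.003, 1.07, 0.073]}
shift [ 58.4  89.5 102.9] turn [0.2 0.5 6.8]
shift [ 59.6  89.  246.9] turn [0.2 0.5 6.8]
blob px [457.7 287.1] r 34.5 a 695.0 xy [ 0.4888 -0.3222]
blob px [192.6 287. ] r 34.0 a 677.5 xy [ 0.231  -0.1551]
[[377.7138021  245.05192233]]
```

View pics/w6.png

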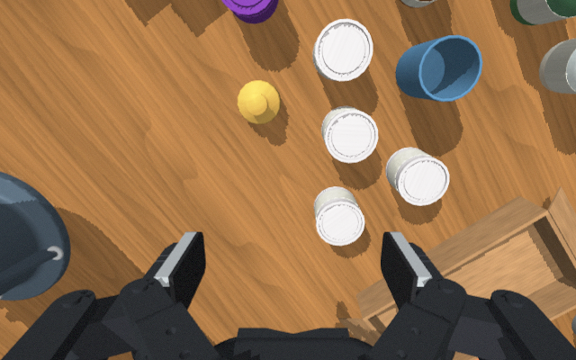

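Tin A's lid sits at (340,220) in the picture, which is exactly the predicted spot.

Emit:
servo_tool([
  [30,45,50,0,0,3],
  [58,89,103,0,0,7],
  [59,89,150,0,0,7],
  [59,89,200,0,0,7],
  [60,89,245,0,0,7],
  [60,89,245,0,0,7],
])

```text
t: 12.78
tcp_pos: [0.4382, -0.2231, 0.0063]
tool_rot: [0.939, -0.343, -0.008, -0.001]
force: [-0.4, 0.8, -0.4]
finger_gap: 0.994
```

Emit:
servo_tool([
  [0,0,0,0,0,0],
  [0,0,0,0,0,0],
  [0,0,0,0,0,0],
  [0,0,0,0,0,0],
  [0,0,0,0,0,0],
], gripper=40, newtons=40)

```text
t: 13.4
tcp_pos: [0.4419, -0.2255, 0.0117]
tool_rot: [0.94, -0.342, -0.003, 0.001]
force: [-1.1, 1.5, 7.0]
finger_gap: 0.691
```

Emit:
servo_tool([
  [0,0,-30,0,0,0],
  [0,0,-80,0,0,0],
  [0,0,-140,0,0,0],
  [0,0,-140,0,0,0],
  [0,0,-140,0,0,0],
  [0,0,-140,0,0,0],
])

```text
t: 14.15
tcp_pos: [0.4413, -0.2246, 0.1481]
tool_rot: [0.94, -0.342, -0.005, 0.0]
force: [0.2, 0.7, -4.6]
finger_gap: 0.692
```

Lifting tin A reads −4.6 N, so it is full and goes in the case's back slot.

```bash
python3 - <<'E'
from h import *
st(); p=cs(.034,-.062,0); print(p)
rows([(p+[0,0,.20],tool(0)),(p+[0,0,.12],tool(0)),(p+[0,0,.054],tool(0))])
E
```

```text
{'t': 14.15, 'tcp_pos': [0.441, -0.225, 0.148], 'tool_rot': [0.94, -0.342, -0.005, 0.0], 'force': [0.248, 0.678, -4.644], 'finger_gap': 0.692, 'q': [-0.694, 0.486, 1.828, -0.006, 0.837, 0.008]}
[0.62114127 0.29805965 0.        ]
[[-199, -516, -52, 0, 1, -45], [-198, -516, 28, 0, 1, -45], [-197, -516, 94, 0, 1, -45]]
```

Emit:
servo_tool([
  [0,0,-52,0,0,0],
  [-22,-57,-52,0,0,-6],
  [-44,-115,-52,0,0,-12],
  [-66,-172,-52,0,0,-18],
  [-88,-229,-52,0,0,-24],
  [-110,-287,-52,0,0,-30],
  [-132,-344,-52,0,0,-36],
  [-154,-402,-52,0,0,-42],
  [-177,-459,-52,0,1,-45],
  [-199,-516,-52,0,1,-45],
], newtons=60)

```text
t: 15.4
tcp_pos: [0.6211, 0.2992, 0.1972]
tool_rot: [0.999, 0.044, 0.002, 0.003]
force: [0.9, -1.3, -3.9]
finger_gap: 0.69
```

```bash
python3 - <<'E'
from h import *
st(); p=cs(.034,-.062,0)
rows([(p+[0,0,.20],tool(0)),(p+[0,0,.12],tool(0)),(p+[0,0,.054],tool(0))])
save(snapshot("wrist"),"w7",.9)
E
```

```text
{'t': 15.4, 'tcp_pos': [0.621, 0.299, 0.197], 'tool_rot': [0.999, 0.044, 0.002, 0.003], 'force': [0.943, -1.251, -3.942], 'finger_gap': 0.69, 'q': [0.29, 0.651, 1.29, -0.008, 1.199, 0.206]}
[[0, 1, -3, 0, 0, 1], [0, 1, 77, 0, 0, 1], [-1, 0, 143, 0, 0, 1]]
```

View pics/w7.png

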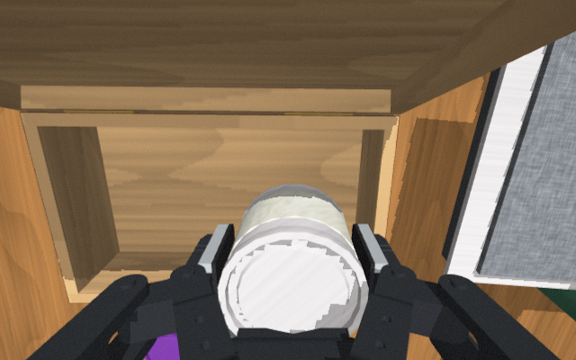

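The tin is held upright, within the case opening. Lowering it.

Emit:
servo_tool([
  [0,1,30,0,0,1],
  [0,1,60,0,0,1],
  [0,1,90,0,0,1],
  [0,1,120,0,0,1],
  [0,0,138,0,0,1],
  [0,0,143,0,0,1],
  [0,0,143,0,0,1],
])

```text
t: 16.32
tcp_pos: [0.6238, 0.2969, 0.0575]
tool_rot: [0.999, 0.035, 0.004, 0.003]
force: [-0.1, 0.4, -5.3]
finger_gap: 0.687
```

Emit:
servo_tool([
  [0,0,0,0,0,0],
  [0,0,0,0,0,0],
  [0,0,0,0,0,0],
  [0,0,-20,0,0,0],
  [0,0,-60,0,0,0],
  [0,0,-120,0,0,0],
  [0,0,-170,0,0,0],
  [0,0,-170,0,0,0],
], gripper=74)

```text
t: 17.32
tcp_pos: [0.6255, 0.2989, 0.2357]
tool_rot: [0.999, 0.035, 0.011, 0.001]
force: [0.3, -0.6, -0.2]
finger_gap: 0.869
```

```bash
python3 - <<'E'
from h import *
st(); t=tins(snapshot("top"))
p=np.array([.503,-.141,0]); rows([(p+[0,0,.2],down(-25)),(p+[0,0,.012],down(-25))])
E
```

```text
{'t': 17.325, 'tcp_pos': [0.625, 0.299, 0.236], 'tool_rot': [0.999, 0.035, 0.011, 0.001], 'force': [0.325, -0.585, -0.214], 'finger_gap': 0.869, 'q': [0.288, 0.61, 1.257, -0.007, 1.252, 0.22]}
blob px [545.9 391.6] r 29.6 a 273.0 xy [ 0.1121 -0.5912]
blob px [ 18.7 296.8] r 12.1 a 301.5 xy [0.3677 0.7175]
blob px [526.  304.4] r 29.5 a 477.5 xy [ 0.3314 -0.5401]
blob px [361.  238.1] r 13.3 a 501.0 xy [ 0.5029 -0.1406]
blob px [326.5 223. ] r 12.9 a 483.0 xy [ 0.5406 -0.0594]
blob px [399.3 218.9] r 13.0 a 480.5 xy [ 0.5467 -0.2333]
blob px [175.6 189.4] r 13.5 a 496.5 xy [0.6285 0.3028]
blob px [539.3 158.6] r 11.3 a 154.5 xy [ 0.6869 -0.5885]
[[-151, 430, 31, 0, -1, 29], [-154, 429, 219, 0, -1, 29]]
```

Emit:
servo_tool([
  [-19,54,4,0,0,4],
  [-38,107,8,0,0,8],
  [-57,161,12,0,0,12],
  [-76,215,16,0,0,16],
  [-95,269,20,0,0,20],
  [-114,322,24,0,0,24],
  [-132,376,28,0,-1,29],
  [-151,430,31,0,-1,29],
  [-151,430,31,0,-1,29],
], gripper=85)

```text
t: 18.5
tcp_pos: [0.5, -0.1453, 0.1966]
tool_rot: [0.976, -0.22, -0.005, 0.002]
force: [-0.2, 0.4, 0.3]
finger_gap: 0.996
```

```bash
python3 - <<'E'
from h import *
st(); a=snapshot("wrist"); t=tins(a,amin=1200); print(proj(a,[(.503,-.141,.054)]),proj(a,[(.503,-.141,0.0)]))
p=np.array([.503,-.141,0]); rows([(p+[0,0,.1],down(-25)),(p+[0,0,.012],down(-25))])
E
```

```text
{'t': 18.5, 'tcp_pos': [0.5, -0.145, 0.197], 'tool_rot': [0.976, -0.22, -0.005, 0.002], 'force': [-0.157, 0.37, 0.3], 'finger_gap': 0.996, 'q': [-0.494, 0.439, 1.723, -0.007, 0.988, -0.047]}
[[326.58652007 173.68476026]] [[326.86402427 160.69052364]]
[[2, -4, 97, 0, 1, 0], [3, -4, 185, 0, 1, 0]]
```

Emit:
servo_tool([
  [2,-4,50,0,0,0],
  [2,-4,97,0,0,0],
  [2,-4,145,0,0,0],
  [3,-4,185,0,0,0],
  [3,-4,185,0,0,0],
])

```text
t: 19.18
tcp_pos: [0.5022, -0.1371, 0.0098]
tool_rot: [0.976, -0.216, -0.008, 0.001]
force: [0.4, 0.7, 0.6]
finger_gap: 0.994
```

Emit:
servo_tool([
  [0,0,0,0,0,0],
  [0,0,0,0,0,0],
  [0,0,0,0,0,0],
  [0,0,0,0,0,0],
  [0,0,0,0,0,0],
], gripper=40, newtons=50)

```text
t: 19.8
tcp_pos: [0.5057, -0.1401, 0.0144]
tool_rot: [0.976, -0.216, -0.002, 0.002]
force: [-0.8, 2.2, 7.7]
finger_gap: 0.689
```

Emit:
servo_tool([
  [0,0,-30,0,0,0],
  [0,0,-80,0,0,0],
  [0,0,-140,0,0,0],
  [0,0,-185,0,0,0],
  [0,0,-185,0,0,0],
  [0,0,-185,0,0,0],
  [0,0,-185,0,0,0],
])

```text
t: 20.68
tcp_pos: [0.5048, -0.139, 0.1961]
tool_rot: [0.976, -0.217, -0.005, 0.001]
force: [0.2, 0.2, -0.9]
finger_gap: 0.686
```

```bash
python3 - <<'E'
from h import *
st(); import pickle
s=pickle.load(open("top.pkl","rb"))
q=onz(s,np.array([(72,115),(318,95),(362,520),(118,550)])/4+[430,145],.05)[:,:2]; print(q.round(3).tolist(),q.mean(0))
p=cs(.034,.062,0); rows([(p+[0,0,.20],tool(0)),(p+[0,0,.054],tool(0))])
B=np.r_[q.mean(0),0]; u=(q[1]-q[2]);u/=np.linalg.norm(u); np.save("box.npy",np.r_[B[:2],u]); print(np.degrees(np.arctan2(u[1],u[0])))
E
```

```text
{'t': 20.675, 'tcp_pos': [0.505, -0.139, 0.196], 'tool_rot': [0.976, -0.217, -0.005, 0.001], 'force': [0.208, 0.226, -0.94], 'finger_gap': 0.686, 'q': [-0.479, 0.444, 1.716, -0.006, 0.992, -0.039]}
[[0.653, -0.356], [0.663, -0.512], [0.403, -0.529], [0.391, -0.376]] [ 0.52749036 -0.44341672]
[[-187, -384, -4, 0, 1, -30], [-186, -385, 142, 0, 1, -30]]
3.901235661319055
```

Tin B reads −0.9 N, so it is empty and goes in the scrap box.

```bash
cat >> h.py <<'E'
def box(a,b,z):
    q=np.load("box.npy"); u=q[2:]; return np.r_[q[:2]+a*u+b*np.array([-u[1],u[0]]),z]
E
python3 - <<'E'
from h import *
p=box(.06,-.034,0); rows([(p+[0,0,.18],down(3.9)),(p+[0,0,.021],down(3.9))])
E
```

```text
[[218, 267, 15, 0, 1, -29], [220, 266, 174, 0, 1, -29]]
```

Emit:
servo_tool([
  [36,45,0,0,0,-5],
  [72,89,0,0,0,-10],
  [109,133,0,0,0,-15],
  [145,178,5,0,0,-20],
  [182,222,10,0,0,-25],
  [218,267,15,0,1,-29],
  [218,267,60,0,1,-29],
  [219,267,110,0,1,-29],
  [220,266,150,0,1,-29],
  [220,266,170,0,1,-29],
])

```text
t: 21.92
tcp_pos: [0.5892, -0.4716, 0.0218]
tool_rot: [0.999, 0.035, 0.002, -0.001]
force: [-0.5, 1.2, -1.0]
finger_gap: 0.696
```

Emit:
servo_tool([
  [0,0,4,0,0,0],
  [0,0,4,0,0,0],
  [0,0,4,0,0,0],
])

```text
t: 22.3
tcp_pos: [0.5926, -0.475, 0.0256]
tool_rot: [0.999, 0.035, 0.006, 0.004]
force: [0.3, 0.4, 0.2]
finger_gap: 0.688
```

Emit:
servo_tool([
  [0,0,0,0,0,0],
  [0,0,0,0,0,0],
  [0,0,0,0,0,0],
  [0,0,-20,0,0,0],
  [0,0,-60,0,0,0],
  [0,0,-120,0,0,0],
  [0,0,-170,0,0,0],
  [0,0,-170,0,0,0],
], gripper=74)

```text
t: 23.3
tcp_pos: [0.5928, -0.476, 0.2023]
tool_rot: [0.999, 0.035, 0.009, 0.008]
force: [-0.5, -0.7, -0.5]
finger_gap: 0.863
```

```bash
python3 - <<'E'
from h import *
st(); t=tins(snapshot("top")); 
p=np.array([.5467,-.2325,0]); rows([(p+[0,0,.2],down(-30)),(p+[0,0,.016],down(-30))])
E
```

```text
{'t': 23.3, 'tcp_pos': [0.593, -0.476, 0.202], 'tool_rot': [0.999, 0.035, 0.009, 0.008], 'force': [-0.503, -0.684, -0.458], 'finger_gap': 0.863, 'q': [-0.824, 0.737, 1.092, 0.004, 1.288, -0.895]}
blob px [ 78.6 334.6] r 23.8 a 173.5 xy [0.2768 0.555 ]
blob px [ 53.6 300.7] r 13.8 a 412.0 xy [0.3595 0.6198]
blob px [ 18.7 296.6] r 12.0 a 284.0 xy [0.3681 0.7176]
blob px [326.7 222.9] r 12.9 a 486.5 xy [ 0.5408 -0.0598]
blob px [398.7 218.9] r 14.0 a 535.0 xy [ 0.5467 -0.2318]
blob px [496.2 197.6] r 15.7 a 606.0 xy [ 0.5928 -0.4729]
blob px [175.4 189.4] r 13.3 a 481.0 xy [0.6286 0.3035]
[[-28, -244, -5, 0, -1, 34], [-30, -247, 179, 0, -1, 34]]
```

Tin B is in the box. Now tin D.

Emit:
servo_tool([
  [-6,-49,-5,0,0,7],
  [-11,-98,-5,0,0,14],
  [-17,-146,-5,0,0,21],
  [-22,-195,-5,0,0,28],
  [-28,-244,-5,0,-1,34],
  [-28,-244,40,0,-1,34],
  [-29,-246,90,0,-1,34],
  [-30,-247,140,0,-1,34],
  [-30,-247,179,0,-1,34],
  [-30,-247,179,0,-1,34],
], gripper=85)

```text
t: 24.6
tcp_pos: [0.5413, -0.2276, 0.0091]
tool_rot: [0.966, -0.259, -0.008, -0.0]
force: [-0.1, 0.5, -0.3]
finger_gap: 0.994
```

Emit:
servo_tool([
  [0,0,0,0,0,0],
  [0,0,0,0,0,0],
  [0,0,0,0,0,0],
  [0,0,0,0,0,0],
  [0,0,0,0,0,0],
], gripper=40, newtons=50)

```text
t: 25.22
tcp_pos: [0.5466, -0.231, 0.0151]
tool_rot: [0.966, -0.259, -0.001, 0.002]
force: [1.6, -0.9, 7.6]
finger_gap: 0.691
```

Emit:
servo_tool([
  [0,0,-30,0,0,0],
  [0,0,-80,0,0,0],
  [0,0,-140,0,0,0],
  [0,0,-185,0,0,0],
  [0,0,-185,0,0,0],
  [0,0,-185,0,0,0],
  [0,0,-185,0,0,0],
])

```text
t: 26.1
tcp_pos: [0.5441, -0.2283, 0.195]
tool_rot: [0.966, -0.259, -0.007, 0.0]
force: [0.0, -0.1, -4.1]
finger_gap: 0.69
```

```bash
python3 - <<'E'
from h import *
st(); 
p=cs(.034,.062,0); rows([(p+[0,0,.21],tool(0)),(p+[0,0,.056],tool(0))])
p=box(-.06,-.034,0); rows([(p+[0,0,.18],down(3.9)),(p+[0,0,.023],down(3.9))])
E
```

```text
{'t': 26.1, 'tcp_pos': [0.544, -0.228, 0.195], 'tool_rot': [0.966, -0.259, -0.007, 0.0], 'force': [0.024, -0.147, -4.061], 'finger_gap': 0.69, 'q': [-0.584, 0.529, 1.55, -0.006, 1.075, -0.057]}
[[-299, -424, -13, 0, 1, -35], [-297, -425, 141, 0, 1, -35]]
[[63, 256, 15, 0, 1, -34], [65, 256, 172, 0, 1, -34]]
```

Tin D reads −4.1 N, so it is full.

Emit:
servo_tool([
  [-33,-47,-5,0,0,-4],
  [-66,-94,-13,0,0,-8],
  [-100,-141,-13,0,0,-12],
  [-133,-188,-13,0,0,-16],
  [-166,-235,-13,0,0,-20],
  [-200,-283,-13,0,0,-24],
  [-233,-330,-13,0,0,-28],
  [-266,-377,-13,0,1,-32],
  [-299,-424,-13,0,1,-35],
  [-299,-424,-13,0,1,-35],
], newtons=60)

```text
t: 27.35
tcp_pos: [0.4974, 0.291, 0.2087]
tool_rot: [0.999, 0.046, 0.003, 0.002]
force: [-0.3, -0.5, -5.2]
finger_gap: 0.689
```

```bash
python3 - <<'E'
from h import *
st(); 
p=cs(.034,.062,0); rows([(p+[0,0,.21],tool(0)),(p+[0,0,.056],tool(0))])
E
```

```text
{'t': 27.35, 'tcp_pos': [0.497, 0.291, 0.209], 'tool_rot': [0.999, 0.046, 0.003, 0.002], 'force': [-0.309, -0.466, -5.205], 'finger_gap': 0.689, 'q': [0.339, 0.488, 1.583, -0.007, 1.066, 0.249]}
[[0, 3, -1, 0, 0, 1], [-1, 2, 153, 0, 0, 1]]
```

Emit:
servo_tool([
  [0,2,30,0,0,1],
  [0,2,65,0,0,1],
  [0,2,100,0,0,1],
  [0,2,130,0,0,1],
  [0,2,148,0,0,1],
  [-1,2,155,0,0,1],
  [-1,2,155,0,0,1],
])

```text
t: 28.22
tcp_pos: [0.5004, 0.2842, 0.0561]
tool_rot: [0.999, 0.035, 0.005, 0.002]
force: [-0.5, -0.2, -2.6]
finger_gap: 0.687
```

Emit:
servo_tool([
  [0,0,0,0,0,0],
  [0,0,0,0,0,0],
  [0,0,0,0,0,0],
  [0,0,-20,0,0,0],
  [0,0,-60,0,0,0],
  [0,0,-120,0,0,0],
  [0,0,-170,0,0,0],
  [0,0,-170,0,0,0],
], gripper=74)

```text
t: 29.22
tcp_pos: [0.5012, 0.2864, 0.2308]
tool_rot: [0.999, 0.035, 0.01, 0.001]
force: [0.3, -0.1, -0.2]
finger_gap: 0.866
```

```bash
python3 - <<'E'
from h import *
st(); t=tins(snapshot("top")); 
p=np.array([.5408,-.0598,0]); rows([(p+[0,0,.2],down(55)),(p+[0,0,.016],down(55))])
E
```

```text
{'t': 29.225, 'tcp_pos': [0.501, 0.286, 0.231], 'tool_rot': [0.999, 0.035, 0.01, 0.001], 'force': [0.322, -0.053, -0.249], 'finger_gap': 0.866, 'q': [0.329, 0.457, 1.568, -0.008, 1.098, 0.263]}
blob px [ 18.7 296.7] r 12.0 a 292.0 xy [0.3679 0.7177]
blob px [526.9 316.9] r 34.2 a 636.0 xy [ 0.3008 -0.5418]
blob px [180.2 242.6] r 13.4 a 493.5 xy [0.5004 0.2923]
blob px [340.1 223.6] r 13.2 a 497.5 xy [ 0.5386 -0.0916]
blob px [496.2 197.6] r 15.7 a 610.0 xy [ 0.5928 -0.4728]
blob px [175.4 189.3] r 13.4 a 486.5 xy [0.6286 0.3034]
blob px [620.3  42. ] r 13.2 a 266.0 xy [ 0.9972 -0.8458]
[[17, 347, 30, 1, -1, -51], [14, 347, 214, 1, -1, -51]]
```

The top view shows tin C was knocked to (0.539, −0.092), so I'll retarget.

```bash
python3 - <<'E'
from h import *
p=np.array([.5386,-.0916,0]); rows([(p+[0,0,.2],down(60)),(p+[0,0,.016],down(60))])
E
```

```text
[[12, 379, 30, 1, -1, -56], [10, 378, 214, 1, -1, -56]]
```

Emit:
servo_tool([
  [2,54,4,0,0,-8],
  [4,108,8,0,0,-16],
  [6,162,12,0,0,-24],
  [8,217,16,0,0,-32],
  [10,271,20,0,0,-40],
  [11,325,25,0,0,-48],
  [12,379,30,1,-1,-56],
  [12,379,30,1,-1,-56],
  [12,379,30,1,-1,-56],
], gripper=85)

```text
t: 30.4
tcp_pos: [0.5356, -0.0916, 0.1963]
tool_rot: [0.866, 0.499, -0.007, -0.006]
force: [-0.3, -0.4, 0.5]
finger_gap: 0.992
```

```bash
python3 - <<'E'
from h import *
st(); a=snapshot("wrist"); save(a,"w8",.8); print(.8*proj(a,[(.5386,-.0916,.054)]))
p=np.array([.5386,-.0916,0]); rows([(p+[0,0,.1],down(60)),(p+[0,0,.016],down(60))])
E
```

```text
{'t': 30.4, 'tcp_pos': [0.536, -0.092, 0.196], 'tool_rot': [0.866, 0.499, -0.007, -0.006], 'force': [-0.265, -0.424, 0.462], 'finger_gap': 0.992, 'q': [-0.373, 0.471, 1.662, -0.005, 1.026, -1.416]}
[[263.13778929 148.58935301]]
[[2, 4, 97, -1, 0, 0], [2, 6, 181, -1, 0, 0]]
```

View pics/w8.png

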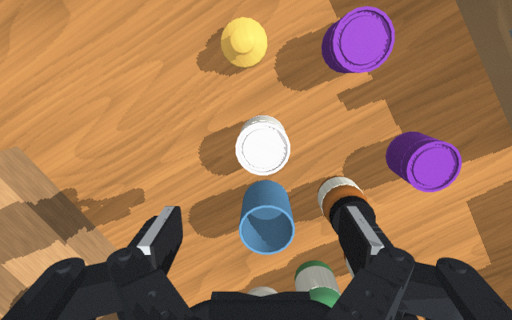

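The tin is upright at (263,149), as predicted, and the jaws clear the mug and the jar.

Emit:
servo_tool([
  [2,4,50,0,0,0],
  [2,4,97,-1,0,0],
  [2,5,140,-1,0,0],
  [2,6,181,-1,0,0],
  [2,6,181,-1,0,0],
])

```text
t: 31.08
tcp_pos: [0.5378, -0.0907, 0.0141]
tool_rot: [0.866, 0.501, -0.004, 0.001]
force: [-0.8, 0.3, -0.6]
finger_gap: 0.998
```

Emit:
servo_tool([
  [0,0,0,0,0,0],
  [0,0,0,0,0,0],
  [0,0,0,0,0,0],
  [0,0,0,0,0,0],
  [0,0,0,0,0,0],
], gripper=40, newtons=50)

```text
t: 31.7
tcp_pos: [0.5419, -0.0935, 0.0188]
tool_rot: [0.866, 0.5, -0.0, 0.005]
force: [0.5, 2.6, 7.1]
finger_gap: 0.688
```

Emit:
servo_tool([
  [0,0,-30,0,0,0],
  [0,0,-80,0,0,0],
  [0,0,-140,0,0,0],
  [0,0,-185,0,0,0],
  [0,0,-185,0,0,0],
  [0,0,-185,0,0,0],
  [0,0,-185,0,0,0],
])

```text
t: 32.58
tcp_pos: [0.5391, -0.0914, 0.2002]
tool_rot: [0.866, 0.5, -0.003, 0.002]
force: [-0.2, -0.2, -1.1]
finger_gap: 0.69
```

```bash
python3 - <<'E'
from h import *
st(); 
p=cs(-.036,.0,0); rows([(p+[0,0,.21],tool(0)),(p+[0,0,.056],tool(0))])
p=box(-.06,-.034,0); rows([(p+[0,0,.18],down(3.9)),(p+[0,0,.023],down(3.9))])
E
```

```text
{'t': 32.575, 'tcp_pos': [0.539, -0.091, 0.2], 'tool_rot': [0.866, 0.5, -0.003, 0.002], 'force': [-0.196, -0.156, -1.135], 'finger_gap': 0.69, 'q': [-0.368, 0.464, 1.662, -0.008, 1.016, -1.411]}
[[285, -135, -12, 0, 0, 55], [286, -135, 142, 0, 0, 55]]
[[-372, 135, 23, 0, 0, 56], [-371, 135, 180, 0, 0, 56]]
```

Tin C reads −1.1 N, so it is empty and goes in the box.

Emit:
servo_tool([
  [-53,19,0,0,0,8],
  [-106,39,0,0,0,16],
  [-159,58,0,0,0,24],
  [-212,77,0,0,0,32],
  [-266,97,5,0,0,40],
  [-319,116,14,0,0,48],
  [-372,135,23,0,0,56],
  [-372,135,23,0,0,56],
  [-372,135,70,0,0,56],
  [-371,135,120,0,0,56],
])

```text
t: 33.83
tcp_pos: [0.4718, -0.4807, 0.0831]
tool_rot: [0.999, 0.035, 0.0, 0.004]
force: [-0.5, 0.3, -0.4]
finger_gap: 0.689
```

Emit:
servo_tool([
  [0,0,35,0,0,0],
  [0,0,54,0,0,0],
  [0,0,57,0,0,0],
  [0,0,57,0,0,0],
])

```text
t: 34.33
tcp_pos: [0.4725, -0.4825, 0.0287]
tool_rot: [0.999, 0.035, 0.001, 0.005]
force: [0.8, -0.2, -0.4]
finger_gap: 0.685
```

Emit:
servo_tool([
  [0,0,0,0,0,0],
  [0,0,0,0,0,0],
  [0,0,0,0,0,0],
  [0,0,-20,0,0,0],
  [0,0,-60,0,0,0],
  [0,0,-120,0,0,0],
  [0,0,-170,0,0,0],
  [0,0,-170,0,0,0],
], gripper=74)

```text
t: 35.33
tcp_pos: [0.474, -0.4836, 0.2053]
tool_rot: [0.999, 0.035, 0.004, 0.01]
force: [-0.2, -1.0, 0.3]
finger_gap: 0.864
```

```bash
python3 - <<'E'
from h import *
st(); b=snapshot("top"); t=tins(b); save(b,"t9",1)
E
```

```text
{'t': 35.325, 'tcp_pos': [0.474, -0.484, 0.205], 'tool_rot': [0.999, 0.035, 0.004, 0.01], 'force': [-0.208, -1.04, 0.267], 'finger_gap': 0.864, 'q': [-0.958, 0.618, 1.333, -0.004, 1.17, -1.027]}
blob px [ 78.6 334.4] r 23.3 a 171.5 xy [0.2772 0.5549]
blob px [ 53.7 300.8] r 13.9 a 411.5 xy [0.3594 0.6196]
blob px [ 18.6 296.7] r 11.8 a 281.0 xy [0.3678 0.7179]
blob px [523.3 303.4] r 21.3 a 191.0 xy [ 0.3342 -0.5333]
blob px [498.  246.5] r 15.9 a 613.5 xy [ 0.4743 -0.4729]
blob px [180.1 242.6] r 13.3 a 487.5 xy [0.5003 0.2925]
blob px [496.2 197.6] r 15.7 a 606.0 xy [ 0.5928 -0.4729]
blob px [175.3 189.4] r 13.2 a 480.0 xy [0.6286 0.3036]
```

View pics/t9.png

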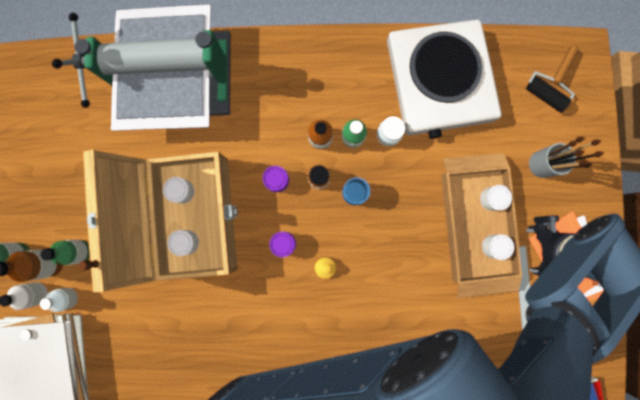

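Two full tins now stand in the case at (177,189) and (180,243). The two empties are in the box at (497,197) and (498,246), and no white tins remain on the bench. To shut the lid I need its angle.

```bash
python3 - <<'E'
from h import *
a=snapshot("top");b=snapshot("scene")
def L(th,x,y,z): # closed-lid point rel hinge
    c,s=np.cos(th),np.sin(th); r=Rn.from_rotvec(Y*th).apply(x*X+z*Z); return cs(.085,y,.110)+r
for th in (1.7,1.75,1.8,1.85):
    print(th,[proj(a,[L(th,-.17,y,z)]).round(1)[0].tolist() for y in(-.14,.14) for z in(.025,)],[proj(b,[L(th,-.17,y,z)]).round(1)[0].tolist() for y in(-.14,.14) for z in(0,.025)],"knob",proj(b,[L(th,-.206,.085,.012)]).round(1)[0].tolist(),L(th,-.196,.085,.012).round(3))
ia=cv2.resize(a["color"][130:310,70:170],(400,600*180//180)[:2] if 0 else (333,600)); ib=cv2.resize(b["color"][190:350,440:600],(460,460)); ib=np.vstack([ib,np.zeros((140,460,3),np.uint8)])
cv2.imwrite("pics/l10.png",np.hstack([ia,ib])[:,:,::-1])
E
```

```text
1.7 [[93.0, 149.7], [103.2, 292.1]] [[490.3, 308.2], [505.1, 318.1], [539.8, 194.5], [551.8, 201.5]] knob [549.9, 205.3] [0.468 0.374 0.303]
1.75 [[89.7, 150.4], [99.9, 292.2]] [[495.2, 311.6], [509.7, 321.8], [543.8, 196.9], [555.5, 204.4]] knob [555.0, 208.7] [0.467 0.384 0.301]
1.8 [[86.7, 151.1], [96.7, 292.3]] [[500.0, 315.1], [514.0, 325.5], [547.7, 199.5], [558.9, 207.3]] knob [559.9, 212.4] [0.466 0.393 0.298]
1.85 [[83.8, 151.8], [93.8, 292.4]] [[504.7, 318.7], [518.1, 329.3], [551.4, 202.2], [562.2, 210.4]] knob [564.6, 216.1] [0.465 0.403 0.295]
```

View pics/l10.png

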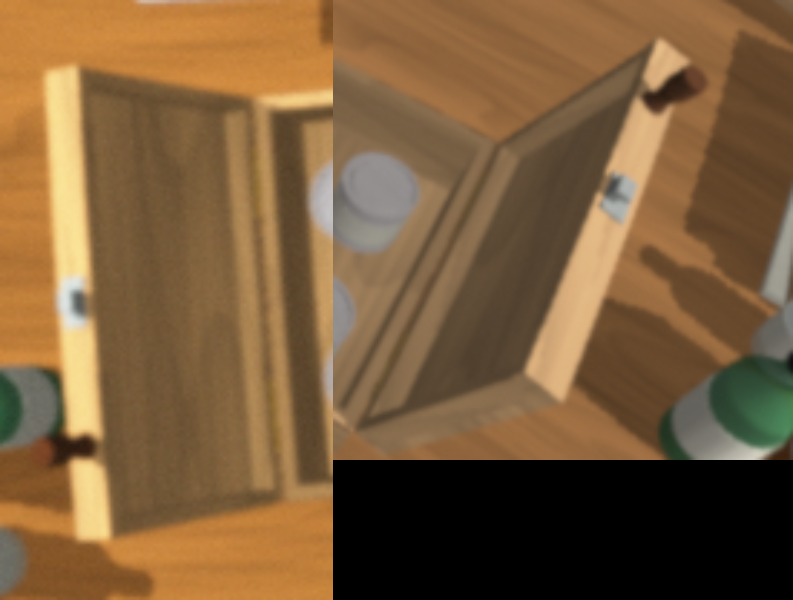

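The lid corners at (84,152) and (93,291) in the top view fit a lid angle of 1.85, which puts the knob at (0.465, 0.403, 0.295).

```bash
python3 - <<'E'
from h import *
k=np.array([.465,.403,.295]); r=tool(-35); z=r.as_matrix()[:,2]; 
rows([((.48,-.2,.38),tool(0)),((.48,.15,.40),tool(0)),(k-.07*z,r),(k+.015*z,r)])
E
```

```text
[[28, -277, -184, 0, 0, -1], [53, -626, -207, 0, 0, -1], [55, -920, -161, -35, 0, 0], [55, -872, -91, -35, 0, 0]]
```

Emit:
servo_tool([
  [0,-25,-50,0,0,0],
  [5,-60,-100,0,0,0],
  [10,-110,-140,0,0,0],
  [15,-165,-160,0,0,0],
  [20,-225,-184,0,0,0],
  [28,-285,-184,0,0,0],
  [32,-345,-190,0,0,-1],
  [36,-405,-195,0,0,-1],
  [40,-465,-200,0,0,-1],
  [44,-525,-207,0,0,-1],
], gripper=50)

```text
t: 36.72
tcp_pos: [0.4778, 0.0497, 0.3989]
tool_rot: [0.999, 0.043, -0.002, 0.004]
force: [-0.4, 0.1, 0.5]
finger_gap: 0.582
```

```bash
python3 - <<'E'
from h import *
st()
k=np.array([.465,.403,.295]); r=tool(-35); z=r.as_matrix()[:,2]; 
rows([(k-.10*z,r),(k-.07*z,r),(k+.015*z,r)])
E
```

```text
{'t': 36.725, 'tcp_pos': [0.478, 0.05, 0.399], 'tool_rot': [0.999, 0.043, -0.002, 0.004], 'force': [-0.448, 0.064, 0.476], 'finger_gap': 0.582, 'q': [-0.125, 0.159, 1.53, -0.008, 1.455, -0.21]}
[[18, -411, 19, -35, 0, 1], [18, -394, 44, -35, 0, 1], [18, -345, 114, -35, 0, 1]]
```

Emit:
servo_tool([
  [3,-58,0,-5,0,0],
  [6,-117,0,-10,0,0],
  [8,-176,0,-15,0,0],
  [10,-235,0,-20,0,0],
  [13,-293,0,-25,0,0],
  [15,-350,5,-30,0,0],
  [18,-411,19,-35,0,1],
  [18,-394,44,-35,0,1],
  [18,-394,44,-35,0,1],
])

```text
t: 37.85
tcp_pos: [0.4613, 0.4407, 0.3478]
tool_rot: [0.951, 0.034, 0.009, 0.308]
force: [-0.3, -0.4, -0.1]
finger_gap: 0.583
```

```bash
python3 - <<'E'
from h import *
st()
k=np.array([.465,.403,.295]); r=tool(-35); z=r.as_matrix()[:,2]; 
rows([(k-.03*z,r),(k+.015*z,r)])
a=snapshot("wrist"); save(a,"w11",.8); print(.8*proj(a,[k]))
E
```

```text
{'t': 37.85, 'tcp_pos': [0.461, 0.441, 0.348], 'tool_rot': [0.951, 0.034, 0.009, 0.308], 'force': [-0.282, -0.381, -0.11], 'finger_gap': 0.583, 'q': [0.793, 0.683, 0.961, -0.483, 1.907, 0.654]}
[[1, 0, 35, 1, 0, 0], [1, -1, 80, 1, 0, 0]]
[[261.10571552 167.73614642]]
```

View pics/w11.png

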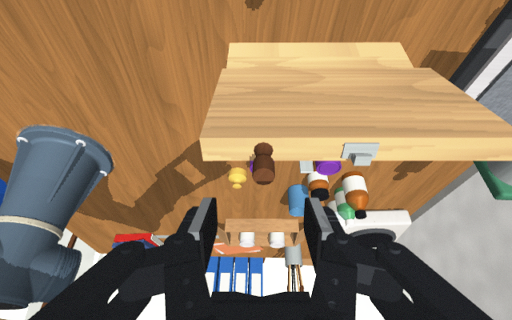

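The knob at (263,165) lies between the jaws as predicted.

Emit:
servo_tool([
  [1,0,35,1,0,0],
  [1,0,60,1,0,0],
  [1,-1,79,1,0,0],
  [1,-1,79,1,0,0],
])

```text
t: 38.4
tcp_pos: [0.4674, 0.3951, 0.2901]
tool_rot: [0.955, 0.032, 0.013, 0.296]
force: [-0.3, 0.6, 0.4]
finger_gap: 0.588
```

Emit:
servo_tool([
  [0,0,0,0,0,0],
  [0,0,0,0,0,0],
  [0,0,0,0,0,0],
  [0,0,0,0,0,0],
  [0,0,0,0,0,0],
], gripper=5, newtons=50)

```text
t: 39.02
tcp_pos: [0.4666, 0.3973, 0.2905]
tool_rot: [0.955, 0.033, 0.014, 0.296]
force: [-2.8, 1.4, 7.0]
finger_gap: 0.186
```

```bash
cat > arc.py <<'E'
from h import *
import sys
n=int(sys.argv[1]); step=float(sys.argv[2])
s=st()
H=cs(.085,.085,.110); t0=np.array(s["tcp_pos"]); R0=Rn.from_quat(s["tool_rot"]); z0=R0.as_matrix()[:,2]; off=.015
g0=t0-off*z0; v=g0-H; al=np.arctan2(v[2],-(v@X)); print("radius",np.hypot(v@X,v[2]),"lid",al-.063)
lean0=np.degrees(np.arctan2(z0@X,-z0[2])); th0=al-.063; print("lean",lean0)
w=[]
for i in range(1,n+1):
    th=th0-i*step; a=th+.063
    g=H+.1964*(-np.cos(a)*X+np.sin(a)*Z)+(v@Y)*Y
    r=tool(lean0*max(th,0)/th0); w.append((g+off*r.as_matrix()[:,2],r))
rows(w)
E
python3 arc.py 10 .1
```

```text
{'t': 39.025, 'tcp_pos': [0.467, 0.397, 0.29], 'tool_rot': [0.955, 0.033, 0.014, 0.296], 'force': [-2.783, 1.39, 6.984], 'finger_gap': 0.186, 'q': [0.74, 0.662, 1.146, -0.468, 1.715, 0.694]}
radius 0.20466309897747764 lid 1.8492030075894335
lean -34.43332782714262
[[0, 16, 14, 2, 0, -1], [0, 34, 22, 4, 0, -1], [0, 50, 31, 6, 0, -1], [1, 66, 42, 7, 0, -1], [1, 80, 55, 9, 0, -1], [1, 93, 69, 11, 0, -1], [1, 105, 85, 13, 0, -1], [1, 115, 101, 15, 0, -1], [1, 123, 119, 17, 0, -1], [1, 130, 137, 19, 0, -1]]
```

```bash
sed -i 's/\.1964\*/(np.hypot(v@X,v[2])-.001)*/' arc.py; python3 arc.py 10 .1|tail -1
```

```text
[[0, 19, 7, 2, 0, -1], [0, 37, 15, 4, 0, -1], [1, 54, 25, 6, 0, -1], [1, 70, 37, 7, 0, -1], [1, 85, 50, 9, 0, -1], [1, 99, 65, 11, 0, -1], [1, 111, 81, 13, 0, -1], [1, 121, 98, 15, 0, -1], [1, 130, 116, 17, 0, -1], [1, 137, 135, 19, 0, -1]]
```

Emit:
servo_tool([
  [0,9,4,1,0,0],
  [0,19,7,2,0,-1],
  [0,37,15,4,0,-1],
  [1,54,25,6,0,-1],
  [1,70,37,7,0,-1],
  [1,85,50,9,0,-1],
  [1,99,65,11,0,-1],
  [1,111,81,13,0,-1],
  [1,121,98,15,0,-1],
  [1,130,116,17,0,-1],
])

```text
t: 40.28
tcp_pos: [0.4801, 0.2239, 0.2682]
tool_rot: [0.988, 0.043, 0.006, 0.151]
force: [-2.3, 0.3, 4.9]
finger_gap: 0.183
```

```bash
python3 arc.py 10 .1
```

```text
{'t': 40.275, 'tcp_pos': [0.48, 0.224, 0.268], 'tool_rot': [0.988, 0.043, 0.006, 0.151], 'force': [-2.34, 0.277, 4.916], 'finger_gap': 0.183, 'q': [0.387, 0.422, 1.555, -0.304, 1.272, 0.406]}
radius 0.20426675446861775 lid 0.9425382101557338
lean -17.420787373772406
[[0, 11, 17, 2, 0, 0], [0, 21, 34, 4, 0, 0], [0, 30, 52, 6, 0, 0], [0, 36, 71, 7, 0, 0], [0, 41, 91, 9, 0, 0], [-1, 43, 111, 11, 0, 0], [-1, 44, 131, 13, 0, 0], [-1, 42, 151, 15, 0, 0], [-1, 39, 171, 17, 0, 0], [-1, 34, 191, 17, 0, 0]]
```

Emit:
servo_tool([
  [0,11,17,2,0,0],
  [0,21,34,4,0,0],
  [0,30,52,6,0,0],
  [0,36,71,7,0,0],
  [0,41,91,9,0,0],
  [-1,43,111,11,0,0],
  [-1,44,131,13,0,0],
  [-1,42,151,15,0,0],
  [-1,39,165,17,0,0],
  [-1,38,174,17,0,0],
])

```text
t: 41.52
tcp_pos: [0.4868, 0.1353, 0.1116]
tool_rot: [0.999, 0.043, -0.001, 0.004]
force: [-1.6, -2.6, 2.7]
finger_gap: 0.184
```

```bash
python3 arc.py 2 .04
```

```text
{'t': 41.525, 'tcp_pos': [0.487, 0.135, 0.112], 'tool_rot': [0.999, 0.043, -0.001, 0.004], 'force': [-1.553, -2.606, 2.74], 'finger_gap': 0.184, 'q': [0.055, 0.558, 1.835, -0.013, 0.751, -0.021]}
radius 0.20329632827955055 lid 0.01871637006376893
lean -0.4932151234298293
[[0, -1, 8, 0, 0, 0], [0, -1, 16, 0, 0, 0]]
```

Emit:
servo_tool([
  [0,0,3,0,0,0],
  [0,0,5,0,0,0],
  [0,0,7,0,0,0],
  [0,0,7,0,0,0],
  [0,0,7,0,0,0],
])

```text
t: 42.15
tcp_pos: [0.4869, 0.135, 0.105]
tool_rot: [0.999, 0.045, -0.001, 0.006]
force: [-0.4, -7.7, 0.6]
finger_gap: 0.184
```

Emit:
servo_tool([
  [0,0,2,0,0,0],
  [0,0,4,0,0,0],
  [0,0,6,0,0,0],
  [0,0,6,0,0,0],
])

```text
t: 42.65
tcp_pos: [0.4869, 0.1351, 0.0991]
tool_rot: [0.999, 0.044, -0.001, 0.005]
force: [-1.8, -7.2, 0.8]
finger_gap: 0.186
```

```bash
python3 - <<'E'
from h import *
st(); a=snapshot("wrist"); b=snapshot("scene")
cv2.imwrite("pics/l12.png",np.vstack([cv2.resize(a["color"],(480,300)),cv2.resize(b["color"][180:340,350:510+96],(480,300))])[:,:,::-1])
E
```

```text
{'t': 42.65, 'tcp_pos': [0.487, 0.135, 0.099], 'tool_rot': [0.999, 0.044, -0.001, 0.005], 'force': [-1.783, -7.166, 0.802], 'finger_gap': 0.186, 'q': [0.056, 0.581, 1.843, -0.016, 0.72, -0.021]}
```

View pics/l12.png

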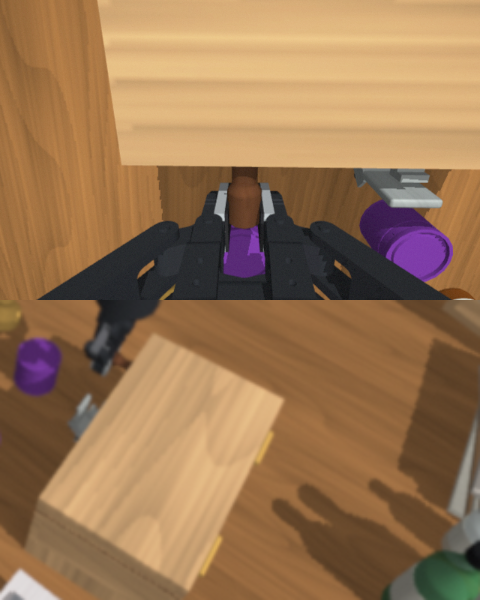

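The lid looks shut. I'll let go and press on its top to make sure.

Emit:
servo_tool([
  [0,0,0,0,0,0],
  [0,0,0,0,0,0],
  [0,0,0,0,0,0],
  [0,0,-40,0,0,0],
  [0,0,-95,0,0,0],
  [0,0,-95,0,0,0],
], gripper=45)

```text
t: 43.5
tcp_pos: [0.4901, 0.1373, 0.1978]
tool_rot: [0.999, 0.043, 0.004, 0.004]
force: [0.3, 0.5, -0.9]
finger_gap: 0.525
```

Emit:
servo_tool([
  [20,-30,0,0,0,0],
  [40,-60,0,0,0,0],
  [40,-60,0,0,0,0],
  [40,-60,20,0,0,0],
  [40,-60,40,0,0,0],
  [40,-60,50,0,0,0],
  [40,-60,55,0,0,0],
  [40,-60,55,0,0,0],
], gripper=0)

```text
t: 44.5
tcp_pos: [0.5214, 0.1993, 0.1381]
tool_rot: [0.999, 0.043, -0.001, 0.004]
force: [-0.9, 0.7, 0.4]
finger_gap: -0.002
```

Emit:
servo_tool([
  [0,0,2,0,0,0],
  [0,0,4,0,0,0],
  [0,0,6,0,0,0],
  [0,0,8,0,0,0],
  [0,0,8,0,0,0],
])

```text
t: 45.12
tcp_pos: [0.5221, 0.1995, 0.1348]
tool_rot: [0.999, 0.043, 0.001, 0.004]
force: [-6.6, -2.0, 26.0]
finger_gap: 0.003
```

Pressing with 26 N, the tips stop at z = 0.135, which is the shut lid's height. Retreating.

Emit:
servo_tool([
  [0,0,-50,0,0,0],
  [0,0,-100,0,0,0],
  [0,60,-150,0,0,0],
  [0,120,-180,0,0,0],
  [0,180,-180,0,0,0],
  [0,240,-180,0,0,0],
  [0,300,-180,0,0,0],
  [0,360,-180,0,0,0],
  [0,420,-180,0,0,0],
  [0,420,-180,0,0,0],
])

```text
t: 46.38
tcp_pos: [0.5581, -0.222, 0.3135]
tool_rot: [0.999, 0.04, -0.0, 0.005]
force: [0.1, 1.6, 0.1]
finger_gap: 0.003
```

```bash
python3 - <<'E'
from h import *
st(); a=snapshot("top"); b=snapshot("scene"); tins(a)
cv2.imwrite("pics/f13.png",np.vstack([cv2.resize(a["color"],(480,300)),cv2.resize(b["color"],(480,300))])[:,:,::-1])
E
```

```text
{'t': 46.375, 'tcp_pos': [0.558, -0.222, 0.313], 'tool_rot': [0.999, 0.04, -0.0, 0.005], 'force': [0.135, 1.644, 0.086], 'finger_gap': 0.003, 'q': [-0.56, 0.412, 1.396, -0.009, 1.329, -0.639]}
blob px [ 78.6 334.5] r 23.8 a 177.5 xy [0.2769 0.5549]
blob px [ 53.8 300.7] r 14.0 a 423.5 xy [0.3596 0.6192]
blob px [ 18.7 296.7] r 11.7 a 283.5 xy [0.3678 0.7177]
blob px [526.7 317. ] r 32.1 a 624.5 xy [ 0.3007 -0.5415]
blob px [65.2 28.5] r 13.5 a 190.0 xy [1.0553 0.6073]
```

```bash
python3 - <<'E'
from h import *
import pickle
for n in("top","scene"):
    o=pickle.load(open(n+".pkl","rb")); s=snapshot(n)
    d=cv2.absdiff(o["color"],s["color"]).max(2)
    P={"lidcorner%d"%i:cs(x,y,.135) for i,(x,y) in enumerate([(-.083,-.138),(-.083,.138),(.083,-.138),(.083,.138)])}
    P.update(purple1=(.65,.059,.03),purple2=(.493,.046,.03),weight=(.432,-.053,.03),jar=(.651,-.044,.05),mug=(.613,-.131,.06),amber=(.755,-.052,.08),green=(.7535,-.13,.08),salts=(.756,-.2176,.06),lever_up=cs(-.106,0,.115),knob=cs(-.111,.085,.122),tinB=(.593,-.473,.059),tinC=(.474,-.478,.059))
    for k,p in P.items():
        u,v=proj(s,[p])[0].astype(int); print(n,k,(u,v),"diff",d[v-5:v+6,u-5:u+6].mean().round(1),s["color"][v,u].tolist())
E
```

```text
top lidcorner0 (np.int64(215), np.int64(150)) diff 11.2 [212, 160, 93]
top lidcorner1 (np.int64(225), np.int64(274)) diff 10.4 [219, 169, 106]
top lidcorner2 (np.int64(143), np.int64(158)) diff 12.3 [243, 206, 127]
top lidcorner3 (np.int64(152), np.int64(280)) diff 11.8 [249, 221, 140]
top purple1 (np.int64(276), np.int64(179)) diff 12.2 [162, 65, 216]
top purple2 (np.int64(283), np.int64(243)) diff 11.7 [159, 67, 215]
top weight (np.int64(324), np.int64(268)) diff 11.4 [251, 227, 85]
top jar (np.int64(319), np.int64(177)) diff 5.3 [30, 31, 36]
top mug (np.int64(356), np.int64(191)) diff 10.4 [64, 115, 153]
top amber (np.int64(321), np.int64(131)) diff 5.5 [32, 32, 35]
top green (np.int64(354), np.int64(131)) diff 7.2 [251, 250, 248]
top salts (np.int64(390), np.int64(131)) diff 2.0 [254, 254, 253]
top lever_up (np.int64(232), np.int64(211)) diff 42.8 [119, 122, 121]
top knob (np.int64(237), np.int64(248)) diff 7.4 [114, 65, 37]
top tinB (np.int64(497), np.int64(197)) diff 125.8 [84, 105, 124]
top tinC (np.int64(500), np.int64(246)) diff 114.9 [87, 110, 131]
scene lidcorner0 (np.int6
[... 372 characters left out ...]
214)) diff 4.2 [116, 56, 151]
scene weight (np.int64(351), np.int64(182)) diff 5.4 [165, 130, 67]
scene jar (np.int64(301), np.int64(229)) diff 1.8 [25, 26, 28]
scene mug (np.int64(285), np.int64(199)) diff 3.8 [63, 93, 117]
scene amber (np.int64(267), np.int64(248)) diff 3.5 [143, 84, 39]
scene green (np.int64(244), np.int64(229)) diff 4.5 [172, 187, 166]
scene salts (np.int64(220), np.int64(215)) diff 4.4 [241, 237, 232]
scene lever_up (np.int64(392), np.int64(237)) diff 36.2 [146, 148, 144]
scene knob (np.int64(408), np.int64(210)) diff 3.5 [93, 59, 39]
scene tinB (np.int64(206), np.int64(137)) diff 129.3 [217, 209, 210]
scene tinC (np.int64(235), np.int64(118)) diff 126.4 [217, 210, 211]
```

The checks agree: the lid is back at its shut position, the lever is up, both empties are in the box, and the other things haven't moved.

```bash
python3 -c "
from station import *
print(sign_off())"
```

```text
the job is handed in; nothing more can be done
None
```

I undid the latch, opened the lid wide, put away all four tins, shut the lid and left the latch undone. The job was handed in at about 46.5 s.

- **Tins:** lifting read 4.6 N and 4.1 N for the two full ones, which stand upright in the case. The two empties read 0.9 N and 1.1 N and are in the scrap box. One tin was knocked about 3 cm during the run, so I found it again before picking it up.
- **Lid and latch:** pressing the lid with 26 N stopped the fingertips at 0.135 m, its shut height. Comparing pictures with the start shows the lid back in place and the lever still up.
- **Other things on the bench:** the jars, mug, bottles, paper weight and purple look-alikes matched the starting pictures.

- **Force at the lid stop:** as the lid reached its stop, the wrist read about 41 N and the fingers slipped off the knob. I took that to be load through the fingers rather than the gripper's body, but nothing checked it.
- **Last pictures:** I could not view the final pictures because the limit was reached, so the last checks were by pixel values only. The arm hid the scrap box from the top camera, so the empties were last confirmed in the scene camera.

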